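Nest the tumblers and stand the crayons in the top one

ROBOT

A 6-joint arm with a two-finger parallel gripper is mounted at the origin on the work surface. World frame = base frame: x ahead of the robot, y to its left, z up, the work surface at z = 0. Lengths are in m, angles in rad, forces in N, time in s.
With the tool pointing down it reaches from about 0.275 to 0.875 m from the base axis. Payload 12.5 kg.
Tool frame: the origin (TCP) lies at the very end of the fingers, on their centre line; the grasp point (between the pads) lies 19 mm behind it; x points along the fingers, z is the direction in which the jaws open and shut, and the axes are right-handed (so a half turn about x gives the same grasp; the last joint's range is limited). The gripper opens to 85 mm and grips with 20 to 120 N. Pads are 22 mm wide; open, the fingers measure 114 mm over their backs; the gripper's body (76 mm by 85 mm) begins 54 mm behind the grasp point. The pads swing forward as they close: fully open they stand 13 mm farther back than shut.
Start: joints at [-0.085, 0.351, 1.652, -0, 1.139, -0.085], TCP at [0.55, 0, 0.231] pointing down, gripper open.
Joint ranges: [-2.75, 2.75], [-0.79, 2.1], [0.01, 2.65], [-1.57, 4.71], [0.07, 3.14], [-2.87, 2.87]. Speed limits (rad/s): [2.22, 2.22, 2.79, 3.14, 3.14, 3.14].

INTERFACE

Orientations are given as [roll, pitch, yaw] about the fixed x, y, z axes, in that order (R = Rz(yaw) Ry(pitch) Rx(roll)).
In Python, from cell import arm gives the robot as it stands.
- The arm moves only by the tool send_rows, never from a script. Its argument "moves" is a list of rows, each a list of 7 numbers: the turn, a rotation vector about the tool's x, y, z in units of 2 rad (1.0 is 2 rad), then the shift along the tool's x, y, z in units of 0.2 m (1.0 is 0.2 m), then the opening, from -1 (shut) to 1 (fully open), so that 0 is half open. A call has 1 to 8 rows; each row is the pose to reach, as a shift and turn from the pose commanded when the call began, along the tool's axes at that moment; what a row does not reach only later rows make up. A row lasts 1/8 s, in which the tool goes at most 62.5 mm and 10.7 degrees, less where a joint would pass 70% of its speed; a pose out of reach is approached as far as the arm can. A call with a number of a shift or a turn outside -1 to 1 is refused whole. A call with a gripper value outside its range is refused whole. The fingers move at their own pace and stop on an object; the grip force is fixed at half the most. Time passes only in rows, so rows that repeat a pose let the fingers close. It gives the time, the measured TCP pose, the force and the opening at its end, in the units of the state.
- arm.read_state(): the state, without advancing time (a new reading comes with each control period).
- arm.get_image(name): name is "scene" or "side" or "wrist"; returns (picture, depth): 480x640x3 uint8, red, green, blue; 480x640 float32, m along the optical axis (not along the pixel's ray), 0 where there is no reading.
- arm.camera_info(name): a dict with "camera_matrix" (3x3 intrinsics, pixels), "R" (3x3) and "t" (3): a world point X has camera coordinates R X + t. Camera axes: x right, y down, z forward; pixel columns grow to the right and rows downward; lengths in m; the calibration is good to about 2 mm. A picture is of the moment at which its call begins: read the wrist's pose just before it. camera_info takes no time and is no camera call; for the wrist camera it gives the pose at the moment of the call.
- arm.job_done(): hands the job in, once; it reports no verdict.
The state is a dict: "time": time; "qpos": joint angles; "qd": joint speeds; "joint_efforts": joint torques, N m; "eef_pos": TCP position; "tcp_rot": TCP orientation; "wrist_force": force on the tool from outside, world axes, zero at the start; "moment": the same for the moment, N m; "gripper_width": finger opening in m.
Only numpy, scipy, OpenCV 4.12 (cv2) and the standard library are available. Lean on these libraries where they do the work, as an engineer would, in place of code of your own. Each camera call takes 0.05 s, during which the arm holds its last target.

TASK

Tidy up after drawing: nest all the loose tumblers one inside the other in the tumbler on the wooden coaster, lowering each one gently and upright until it just sits and letting it go before it is pressed in and jams. Stand all the crayons from the caddy's compartments in the tumbler on top of the stack, and leave the other toys and the vase, bowl and crayon box where they are.

Things in the scene. Friction and masses are not known exactly. Their poses are not given: they have to be found in the camera images.
- base: fixed: round wooden coaster, 100 mm in diameter, 12 mm high, with a tumbler of the very shape of the loose ones (see t1) fixed upright on its middle. Origin under the coaster's middle, on the bench; the rim is 92 mm above it.
- base_foot (a point): the middle of the foot of the fixed tumbler, on the coaster's top (12 mm above the bench); z up, on the tumbler's axis. A tumbler lowered into another rests by its weight on small ribs inside, its foot about 32 mm above the lower one's foot (32 mm between rims); pressed in with over 10 N it slides deeper, up to 7 mm, and stays jammed.
- t1: loose grey-green tapered tumbler, 90 g, open top, upright on the bench: 80 mm high, foot 44 mm wide, mouth 58 mm inside, wall 4.5 mm, floor 5 mm thick, outer radius growing 0.14 mm per mm; its top 24 mm is a straight collar 67 mm in diameter, to grip. Origin at the middle of the foot, z up to the mouth. Two or three are present.
- t2: loose grey-green tapered tumbler, 90 g, open top, upright on the bench: 80 mm high, foot 44 mm wide, mouth 58 mm inside, wall 4.5 mm, floor 5 mm thick, outer radius growing 0.14 mm per mm; its top 24 mm is a straight collar 67 mm in diameter, to grip. Origin at the middle of the foot, z up to the mouth. Two or three are present.
- t3: loose grey-green tapered tumbler, 90 g, open top, upright on the bench: 80 mm high, foot 44 mm wide, mouth 58 mm inside, wall 4.5 mm, floor 5 mm thick, outer radius growing 0.14 mm per mm; its top 24 mm is a straight collar 67 mm in diameter, to grip. Origin at the middle of the foot, z up to the mouth. Two or three are present.
- c1: fat wax crayon, 13 mm in diameter and 110 mm long, blunt tip up, paper wrapper, about 20 g, standing loosely (it may lean up to about 14 degrees) in a compartment of the caddy. Origin at the middle of its flat lower end, z along it to the tip. Four or five crayons are present.
- c1_mid (a point): the middle of that crayon, 55 mm from its lower end.
- c2: fat wax crayon, 13 mm in diameter and 110 mm long, blunt tip up, paper wrapper, about 20 g, standing loosely (it may lean up to about 14 degrees) in a compartment of the caddy. Origin at the middle of its flat lower end, z along it to the tip. Four or five crayons are present.
- c2_mid (a point): the middle of that crayon, 55 mm from its lower end.
- c3: fat wax crayon, 13 mm in diameter and 110 mm long, blunt tip up, paper wrapper, about 20 g, standing loosely (it may lean up to about 14 degrees) in a compartment of the caddy. Origin at the middle of its flat lower end, z along it to the tip. Four or five crayons are present.
- c3_mid (a point): the middle of that crayon, 55 mm from its lower end.
- c4: fat wax crayon, 13 mm in diameter and 110 mm long, blunt tip up, paper wrapper, about 20 g, standing loosely (it may lean up to about 14 degrees) in a compartment of the caddy. Origin at the middle of its flat lower end, z along it to the tip. Four or five crayons are present.
- c4_mid (a point): the middle of that crayon, 55 mm from its lower end.
- c5: fat wax crayon, 13 mm in diameter and 110 mm long, blunt tip up, paper wrapper, about 20 g, standing loosely (it may lean up to about 14 degrees) in a compartment of the caddy. Origin at the middle of its flat lower end, z along it to the tip. Four or five crayons are present.
- c5_mid (a point): the middle of that crayon, 55 mm from its lower end.
- caddy: fixed light wooden crayon caddy, a row of five open square compartments along its y axis at y = -80, -40, 0, 40 and 80 mm, each 26 (x) by 24 (y) mm inside, floor 8 mm and rim 58 mm above the bench; 42 by 206 mm over all. Origin under its middle on the bench, z up.
- crab: bystander: red plastic toy crab, about 110 mm across its legs and 39 mm high. Origin in the middle of its underside.
- fish: bystander: flat wooden toy fish, 80 by 42 mm, 20 mm high. Origin in the middle of its underside.
- bowl: bystander: steel bowl 116 mm in diameter, 45 mm high. Origin in the middle of its underside.
- vase: bystander: small blue ceramic vase 68 mm in diameter, 105 mm high. Origin in the middle of its underside.
- crayonbox: bystander: closed flip-top plastic crayon box, 77 by 127 mm, 39 mm high. Origin in the middle of its underside.
- rod: bystander: wooden magnet fishing rod, 320 mm long along its y axis, lying flat, 18 mm high. Origin in the middle of its underside.
Mind the look-alikes: they are no part of the job. Leave any purple look-alike of the t3 alone.

How it is judged:
At the end, for the whole second after the job is handed in: Each loose tumbler upright (0.12 rad), foot 28 to 39 mm above the foot of the one below, within 8 mm of its axis; each crayon in the top tumbler (middle 35 to 110 mm above its foot, within 30 mm of its axis); all at rest (((z of t1 in the frame of base_foot between 0.028 and 0.039 m and horizontal distance between t1 and base_foot below 0.008 m) or (z of t1 in the frame of t2 between 0.028 and 0.039 m and horizontal distance between t1 and t2 below 0.008 m) or (z of t1 in the frame of t3 between 0.028 and 0.039 m and horizontal distance between t1 and t3 below 0.008 m)) and angle between each of t1, t2, t3's own z axis and vertical below 0.12 rad and linear speed of each of t1, t2, t3, c1, c2, c3, c4, c5 below 0.03 m/s and ((z of t2 in the frame of base_foot between 0.028 and 0.039 m and horizontal distance between t2 and base_foot below 0.008 m) or (z of t2 in the frame of t1 between 0.028 and 0.039 m and horizontal distance between t2 and t1 below 0.008 m) or (z of t2 in the frame of t3 between 0.028 and 0.039 m and horizontal distance between t2 and t3 below 0.008 m)) and ((z of t3 in the frame of base_foot between 0.028 and 0.039 m and horizontal distance between t3 and base_foot below 0.008 m) or (z of t3 in the frame of t1 between 0.028 and 0.039 m and horizontal distance between t3 and t1 below 0.008 m) or (z of t3 in the frame of t2 between 0.028 and 0.039 m and horizontal distance between t3 and t2 below 0.008 m)) and ((z of c1_mid in the frame of t1 between 0.035 and 0.11 m and horizontal distance between c1_mid and t1 below 0.03 m) or (z of c1_mid in the frame of t2 between 0.035 and 0.11 m and horizontal distance between c1_mid and t2 below 0.03 m) or (z of c1_mid in the frame of t3 between 0.035 and 0.11 m and horizontal distance between c1_mid and t3 below 0.03 m)) and ((z of c2_mid in the frame of t1 between 0.035 and 0.11 m and horizontal distance between c2_mid and t1 below 0.03 m) or (z of c2_mid in the frame of t2 between 0.035 and 0.11 m and horizontal distance between c2_mid and t2 below 0.03 m) or (z of c2_mid in the frame of t3 between 0.035 and 0.11 m and horizontal distance between c2_mid and t3 below 0.03 m)) and ((z of c3_mid in the frame of t1 between 0.035 and 0.11 m and horizontal distance between c3_mid and t1 below 0.03 m) or (z of c3_mid in the frame of t2 between 0.035 and 0.11 m and horizontal distance between c3_mid and t2 below 0.03 m) or (z of c3_mid in the frame of t3 between 0.035 and 0.11 m and horizontal distance between c3_mid and t3 below 0.03 m)) and ((z of c4_mid in the frame of t1 between 0.035 and 0.11 m and horizontal distance between c4_mid and t1 below 0.03 m) or (z of c4_mid in the frame of t2 between 0.035 and 0.11 m and horizontal distance between c4_mid and t2 below 0.03 m) or (z of c4_mid in the frame of t3 between 0.035 and 0.11 m and horizontal distance between c4_mid and t3 below 0.03 m)) and ((z of c5_mid in the frame of t1 between 0.035 and 0.11 m and horizontal distance between c5_mid and t1 below 0.03 m) or (z of c5_mid in the frame of t2 between 0.035 and 0.11 m and horizontal distance between c5_mid and t2 below 0.03 m) or (z of c5_mid in the frame of t3 between 0.035 and 0.11 m and horizontal distance between c5_mid and t3 below 0.03 m))); the robot touches nothing.
It fails at once if a bystander (crab, fish, bowl, vase, crayon box, fishing rod) is moved more than 30 mm (distance of any of crab, fish, bowl, vase, crayonbox, rod from where it was at the start of the episode above 0.03 m).
Of t1, t2, t3 only 2 to 3 are there at a start; the rules pass over those that are not, and their reading is None.
Of c1, c2, c3, c4, c5 only 4 to 5 are there at a start; the rules pass over those that are not, and their reading is None.
At some moment in a run one of t1, t2, t3 may be knocked a few centimetres aside while the robot is not near it.
It also fails if it takes over 210 s, if anything falls off the work surface, if the arm or the gripper's body presses on something with over 40 N, if the wrist force passes 120 N, or if a joint passes its speed limit or range.

## Working session

There is one attempt and no reset: what is moved stays moved. The work goes in short steps, Python scripts to look and compute and a tool call to move; the robot and the scene stay as the last step left them, time stands still between calls to the robot, and variables do not carry over. Pictures are saved under pics/ and viewed, and the job is handed in when it is done.

Besides the shell and the picture viewer there is one more tool, called after "Emit:" as a command line: name --pt "numbers of a row" for each row, then --argument value for the rest. send_rows: Moves the arm, as the interface text tells. Its arguments: {"type":"object","properties":{"moves":{"type":"array"}},"required":["moves"]}

```bash
ls -la; mkdir -p pics; cat > h.py <<'E'
import numpy as np,cv2
from cell import arm
from scipy.spatial.transform import Rotation as Ro
def snap(n,fn):
    ci=arm.camera_info(n); im,d=arm.get_image(n)
    cv2.imwrite('pics/'+fn,im[:,:,::-1]); 
    K=np.array(ci['camera_matrix']);R=np.array(ci['R']);t=np.array(ci['t'])
    v,u=np.mgrid[0:480,0:640]
    C=np.stack([(u-K[0,2])/K[0,0]*d,(v-K[1,2])/K[1,1]*d,d],-1)
    W=(C-t)@R
    W[d==0]=np.nan
    return im,d,W,(K,R,t)
E
python3 - <<'E'
from h import *
print(arm.read_state())
for n in ['scene','side','wrist']:
    im,d,W,c=snap(n,n+'0.png'); np.savez(n+'0.npz',im=im,W=W,K=c[0],R=c[1],t=c[2]); print(n,c)
E
```

```text
total 12
drwxr-xr-x  3 agent agent 4096 Dec  7 01:29 .
drwxr-xr-x 23 root  root  4096 Dec  7 01:29 ..
drwxr-xr-x  2 agent agent 4096 Dec  7 01:29 pics
{'time': 0.0, 'qpos': array([-8.45891671e-02,  3.51223509e-01,  1.65244770e+00, -3.28922015e-05,
        1.13907986e+00, -8.45915430e-02]), 'qd': array([-0.00065568, -0.00017163, -0.00061829,  0.00039693,  0.00061555,
       -0.00170233]), 'joint_efforts': array([ 1.33101348e-03, -5.06107914e+01, -2.91406649e+01,  6.01447425e-06,
        4.57781483e-03,  4.96419239e-05]), 'eef_pos': array([5.49662878e-01, 5.21764433e-05, 2.30756416e-01]), 'tcp_rot': array([3.08277057, 1.56963753, 3.08278673]), 'wrist_force': array([0.39805169, 0.27800907, 0.12952101]), 'moment': array([-0.00094134,  0.00951893,  0.01392715]), 'gripper_width': 0.08559813872575033}
scene (array([[441.82291047,   0.        , 323.52211086],
       [  0.        , 441.82291047, 240.38159844],
       [  0.        ,   0.        ,   1.        ]]), array([[ 0.40841424,  0.91269853, -0.01338632],
       [ 0.47406375, -0.22462064, -0.85135723],
       [-0.78003934,  0.34136045, -0.52441555]]), array([-0.21384318, -0.1852948 ,  1.43747526]))
side (array([[620.8315221 ,   0.        , 318.51367256],
       [  0.        , 620.8315221 , 233.24846152],
       [  0.        ,   0.        ,   1.        ]]), array([[-0.99495275,  0.100181  , -0.00572622],
       [ 0.05975265,  0.545659  , -0.83587432],
       [-0.08061416, -0.83199761, -0.54889101]]), array([0.54009269, 0.02851728, 1.24726824]))
wrist (array([[360.65484289,   0.        , 317.81664246],
       [  0.        , 360.65484289, 235.40717482],
       [  0.        ,   0.        ,   1.        ]]), array([[ 9.99999382e-01,  7.17083319e-04, -8.49270008e-04],
       [ 9.26456674e-04, -9.59880581e-01,  2.80407581e-01],
       [-6.14122191e-04, -2.80408194e-01, -9.59880653e-01]]), array([-0.5519254 , -0.03671538,  0.37905391]))
```

View pics/scene0.png

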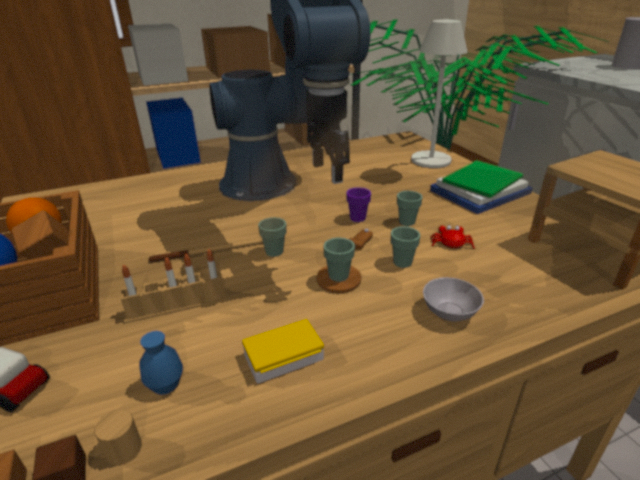

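View pics/side0.png

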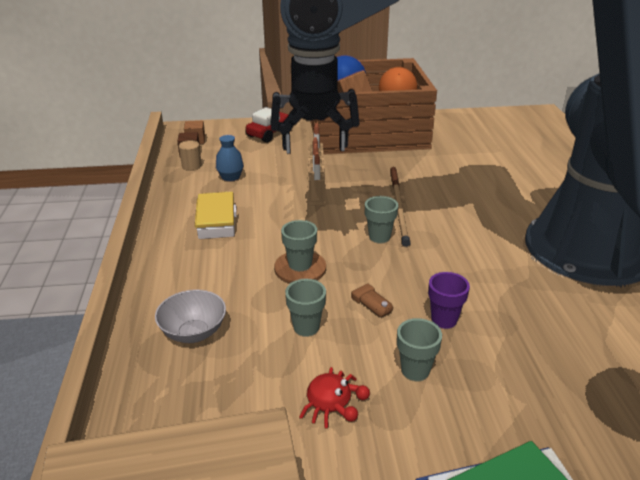

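View pics/wrist0.png

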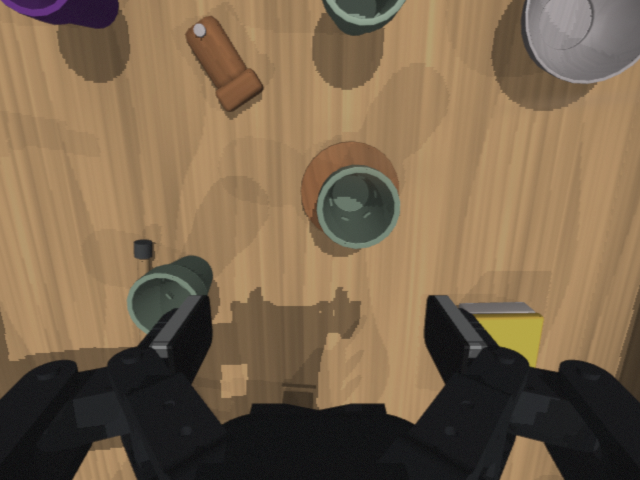

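Look-alikes: the grey-green tumblers in the scene view are at (273,237), (409,208) and (404,246). The one on the coaster at (339,260) is the fixed base. The purple one at (358,204) has to be left alone. Four crayons show, at (128,282), (171,270), (189,270) and (211,265). Next I'll measure them.

```bash
cat >> h.py <<'E'
def circfit(P):
    A=np.c_[2*P[:,0],2*P[:,1],np.ones(len(P))];b=(P[:,:2]**2).sum(1)
    s=np.linalg.lstsq(A,b,rcond=None)[0]
    return s[0],s[1],np.sqrt(s[2]+s[0]**2+s[1]**2)
def greenmask(im):
    hsv=cv2.cvtColor(im,cv2.COLOR_RGB2HSV)
    return ((hsv[...,0]>60)&(hsv[...,0]<100)&(hsv[...,1]>25)&(hsv[...,1]<130)).astype(np.uint8)
def tumblers(im,W,box=None):
    m=greenmask(im)&np.isfinite(W[...,2])&(W[...,2]>0.005)&(W[...,2]<0.3)
    m&=(W[...,0]>0.2)&(W[...,0]<0.95)&(abs(W[...,1])<0.6)
    n,l,st,c=cv2.connectedComponentsWithStats(m.astype(np.uint8))
    out=[]
    for i in range(1,n):
        if st[i,4]<150: continue
        P=W[l==i]; zt=np.percentile(P[:,2],99)
        top=P[P[:,2]>zt-0.006]
        out.append((c[i].round(),st[i,4],round(zt,4),np.round(circfit(top),4),len(top)))
    return out
E
python3 - <<'E'
from h import *
for n in ['scene','side','wrist']:
    z=np.load(n+'0.npz'); 
    print(n)
    for o in tumblers(z['im'],z['W']): print(*o)
z=np.load('scene0.npz')
im=z['im'][230:340,100:260]; cv2.imwrite('pics/cad.png',cv2.resize(im[:,:,::-1],None,fx=5,fy=5,interpolation=cv2.INTER_CUBIC))
z=np.load('side0.npz')
im=z['im'][100:260,240:440]; cv2.imwrite('pics/cad2.png',cv2.resize(im[:,:,::-1],None,fx=4,fy=3.7,interpolation=cv2.INTER_CUBIC))
E
```

```text
scene
[408. 206.] 380 0.0807 [0.4262 0.2904 0.0296] 55
[404. 245.] 527 0.081 [0.5869 0.1746 0.0297] 79
[338. 257.] 623 0.0934 [0.5852 0.0087 0.03  ] 102
side
[380. 217.] 986 0.081 [ 0.4093 -0.079   0.0302] 179
[299. 243.] 1172 0.0928 [0.58   0.014  0.0303] 212
[305. 305.] 1512 0.0806 [0.5821 0.1798 0.0302] 298
[418. 347.] 1864 0.0809 [0.422  0.2969 0.0303] 385
wrist
[366.   7.] 433 0.0812 [0.5868 0.1753 0.0274] 55
[345.  20.] 250 0.0816 [0.5775 0.163  0.0166] 129
[354. 218.] 2159 0.0933 [0.5838 0.0122 0.0301] 646
[166. 291.] 1952 0.2511 [0.4966 0.0065 0.001 ] 22
```

View pics/cad.png

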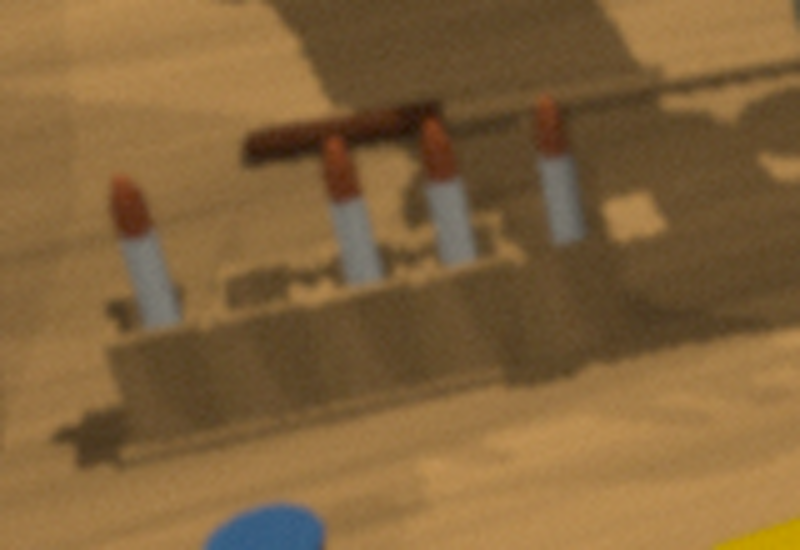

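View pics/cad2.png

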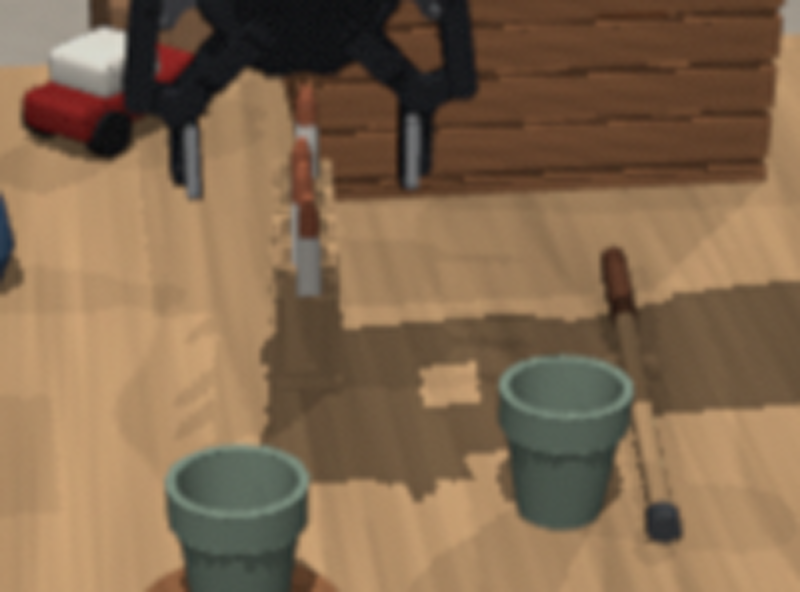

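The scene and side fits agree to about 6 mm. They bracket the true centres, because each sees the inner far wall. Four crayons are confirmed, with one compartment empty. Next is a move helper and a first look from the wrist above the nearest tumbler.

```bash
cat >> h.py <<'E'
def pose():
    s=arm.read_state(); return np.array(s['eef_pos']),Ro.from_euler('xyz',s['tcp_rot']),s
def go(x,y,z,ang=None):
    """print row (turn/2, shift/0.2) for target; ang = jaw (tool z) direction in deg mod 180"""
    p,r,s=pose(); R=r.as_matrix()
    sh=R.T@(np.array([x,y,z])-p)/0.2
    cur=np.degrees(np.arctan2(R[1,2],R[0,2]))
    a=cur if ang is None else cur+((ang-cur+90)%180-90)
    zt=np.array([np.cos(np.radians(a)),np.sin(np.radians(a)),0]);xt=np.array([0,0,-1.])
    Rt=np.c_[xt,np.cross(zt,xt),zt]
    rv=(r.inv()*Ro.from_matrix(Rt)).as_rotvec()/2
    print('t=%.1f pos %s jaw %.1f w %.4f q6 %.2f'%(s['time'],p.round(4),cur,s['gripper_width'],s['qpos'][5]))
    print('row turn',rv.round(4),'shift',sh.round(4))
E
python3 - <<'E'
from h import *
p,r,s=pose();print(r.as_matrix().round(3))
go(0.41,-0.115,0.25)
E
```

```text
[[-0.001  0.     1.   ]
 [ 0.     1.    -0.   ]
 [-1.     0.    -0.001]]
t=0.1 pos [5.498e-01 1.000e-04 2.309e-01] jaw -0.0 w 0.0855 q6 -0.08
row turn [-0.     -0.0004 -0.    ] shift [-0.0949 -0.5753 -0.6989]
```

Emit:
send_rows --pt "0 0 0 -0.1 -0.4 -0.7 1" --pt "0 0 0 -0.1 -0.4 -0.7 1" --pt "0 0 0 -0.1 -0.4 -0.7 1" --pt "0 0 0 -0.1 -0.4 -0.7 1" --pt "0 0 0 -0.1 -0.4 -0.7 1"

```text
time: 0.78
eef_pos: [0.4105, -0.0799, 0.2514]
tcp_rot: [0.063, 1.57, 0.063]
wrist_force: [-0.3, -0.8, 0.9]
gripper_width: 0.0857
```

```bash
cat >> h.py <<'E'
def rimfit(W,im,z0,near,mask=None,rad=0.05,tol=0.0035):
    m=greenmask(im).astype(bool) if mask is None else mask
    m=m&np.isfinite(W[...,2])&(abs(W[...,2]-z0)<tol)&(np.hypot(W[...,0]-near[0],W[...,1]-near[1])<rad)
    P=W[m]; 
    if len(P)<15: return None
    # annulus model 29..33.5mm: robust fit to mid radius
    from scipy.optimize import least_squares
    f=lambda c:np.maximum(abs(np.hypot(P[:,0]-c[0],P[:,1]-c[1])-0.03125)-0.002,0)*1e3+0.05*(np.hypot(P[:,0]-c[0],P[:,1]-c[1])-0.03125)*1e3
    r=least_squares(f,near,loss='soft_l1')
    rr=np.hypot(P[:,0]-r.x[0],P[:,1]-r.x[1])
    return r.x.round(4),len(P),np.percentile(rr,[5,50,95]).round(4),P[:,2].mean().round(4)
E
python3 - <<'E'
from h import *
im,d,W,c=snap('wrist','w1.png')
print(tumblers(im,W)); print(rimfit(W,im,0.08,(0.411,-0.081)))
for n in ['scene','side']:
    z=np.load(n+'0.npz')
    for q,z0 in [((0.411,-0.081),.08),((0.5845,0.177),.08),((0.424,0.2937),.08),((0.583,0.011),.092)]:
        print(n,rimfit(z['W'],z['im'],z0,q))
z=np.load('wrist0.npz');print(rimfit(z['W'],z['im'],0.092,(0.583,0.011)))
go(.411,-.08,.06)
E
```

```text
[(array([535.,  77.]), np.int32(1154), np.float64(0.0936), array([0.5828, 0.011 , 0.0307]), 572), (array([528., 132.]), np.int32(900), np.float64(0.0935), array([0.5825, 0.0116, 0.0305]), 405), (array([317., 217.]), np.int32(2221), np.float64(0.0816), array([ 0.4129, -0.0808,  0.03  ]), 669)]
(array([ 0.4128, -0.081 ]), 664, array([0.0283, 0.03  , 0.0319]), np.float64(0.08))
scene None
scene (array([0.5858, 0.176 ]), 64, array([0.0276, 0.0306, 0.0338]), np.float64(0.079))
scene (array([0.4247, 0.291 ]), 39, array([0.0271, 0.0302, 0.0335]), np.float64(0.0791))
scene (array([0.5843, 0.0094]), 85, array([0.0279, 0.0305, 0.0329]), np.float64(0.0913))
side (array([ 0.4091, -0.0797]), 138, array([0.0267, 0.0301, 0.0338]), np.float64(0.0788))
side (array([0.582, 0.179]), 237, array([0.0274, 0.0302, 0.033 ]), np.float64(0.0788))
side (array([0.4218, 0.2961]), 318, array([0.0277, 0.0303, 0.0331]), np.float64(0.079))
side (array([0.5802, 0.0134]), 165, array([0.0271, 0.0301, 0.0329]), np.float64(0.0909))
(array([0.5841, 0.0129]), 629, array([0.0285, 0.0304, 0.0325]), np.float64(0.0919))
t=0.8 pos [ 0.4106 -0.0797  0.2512] jaw 0.0 w 0.0852 q6 -0.30
row turn [ 0.      0.     -0.0001] shift [ 0.9559 -0.0016  0.0021]
```

View pics/w1.png

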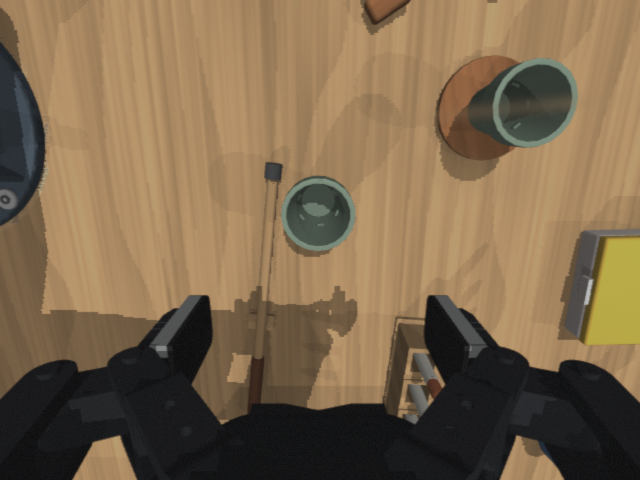

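The wrist view shows the tumbler at (317,213), with its rim centre at (0.413,-0.081), r≈30, z=0.080. The rod lies to its left at x≈0.37 and is only 18 mm high, so the fingers clear it. The base shows at (520,105). Descending.

Emit:
send_rows --pt "0 0 0 0.3 -0.006 0.011 1" --pt "0 0 0 0.6 -0.006 0.011 1" --pt "0 0 0 0.8 -0.006 0.011 1" --pt "0 0 0 0.9 -0.006 0.011 1" --pt "0 0 0 0.98 -0.006 0.011 1" --pt "0 0 0 0.98 -0.006 0.011 1"

```text
time: 1.58
eef_pos: [0.412, -0.0806, 0.0541]
tcp_rot: [2.827, 1.568, 2.828]
wrist_force: [-0.1, 0.7, 0.7]
gripper_width: 0.0851
```

```bash
python3 - <<'E'
from h import *
im,d,W,c=snap('wrist','w2.png')
print(rimfit(W,im,0.08,(0.4128,-0.081))); go(.4128,-.081,.046)
E
```

```text
(array([ 0.4129, -0.0808]), 4698, array([0.0282, 0.0302, 0.0327]), np.float64(0.0798))
t=1.6 pos [ 0.4124 -0.0808  0.0549] jaw 0.0 w 0.0852 q6 -0.31
row turn [-0.     -0.0006 -0.0002] shift [ 0.0444 -0.0013  0.0021]
```

View pics/w2.png

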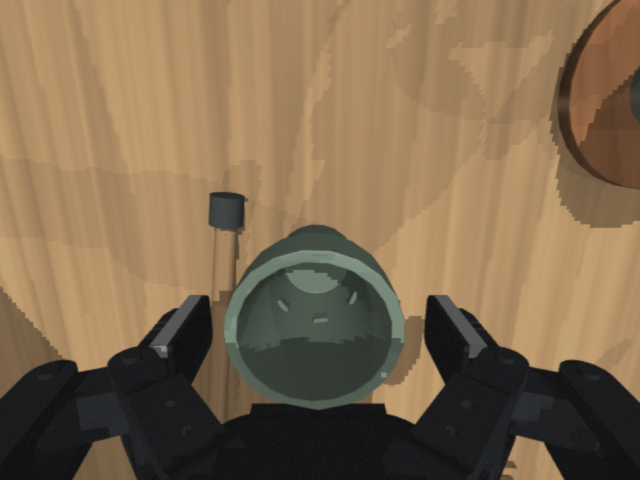

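The rim is centred between the fingers at (315,330). I'll lower 8 mm and close.

Emit:
send_rows --pt "0 0 0 0.04 -0.001 0.002 1" --pt "0 0 0 0.04 -0.001 0.002 1" --pt "0 0 0 0.04 -0.001 0.002 0.2" --pt "0 0 0 0.04 -0.001 0.002 0.2" --pt "0 0 0 0.04 -0.001 0.002 0.2" --pt "0 0 0 0.04 -0.001 0.002 0.2" --pt "0 0 0 0.04 -0.001 0.002 0.2"

```text
time: 2.5
eef_pos: [0.4127, -0.0815, 0.048]
tcp_rot: [-0.489, 1.57, -0.489]
wrist_force: [-3.2, 0.6, 12.1]
gripper_width: 0.0648
```

Emit:
send_rows --pt "0 0 0 0 0 0 0.2" --pt "0 0 0 -0.05 0 0 0.2" --pt "0 0 0 -0.15 0 0 0.2" --pt "0 0 0 -0.4 0 0 0.2" --pt "0 0 0 -0.6 0 0 0.2" --pt "0 0 0 -0.75 0 0 0.2" --pt "0 0 0 -0.75 0 0 0.2" --pt "0 0 0 -0.75 0 0 0.2"

```text
time: 3.5
eef_pos: [0.4121, -0.0812, 0.1967]
tcp_rot: [2.837, 1.57, 2.837]
wrist_force: [0.1, -0.2, -1.7]
gripper_width: 0.0648
```

```bash
python3 - <<'E'
from h import *
im,d,W,c=snap('wrist','w3.png')
p,r,s=pose(); print(s['wrist_force'],s['gripper_width'])
for dz in np.arange(0.02,0.05,0.003): print(round(dz,3),rimfit(W,im,p[2]+dz,p[:2],tol=0.002))
print(rimfit(W,im,0.092,(0.583,0.012)))
go(.5835,.012,.2)
E
```

```text
[ 0.40106041 -0.20705396 -1.11308552] 0.06448985770613973
0.02 (array([ 0.414 , -0.0769]), 1047, array([0.0265, 0.0296, 0.0315]), np.float64(0.2164))
0.023 (array([ 0.4142, -0.0771]), 1180, array([0.0269, 0.0299, 0.0318]), np.float64(0.2194))
0.026 (array([ 0.4143, -0.0772]), 1241, array([0.0274, 0.0301, 0.0321]), np.float64(0.2224))
0.029 (array([ 0.4145, -0.0785]), 1386, array([0.0277, 0.0303, 0.0315]), np.float64(0.2255))
0.032 (array([ 0.4148, -0.0807]), 4246, array([0.0282, 0.0302, 0.0327]), np.float64(0.2288))
0.035 (array([ 0.4152, -0.081 ]), 1601, array([0.0289, 0.031 , 0.0331]), np.float64(0.23))
0.038 (array([ 0.414 , -0.0792]), 24, array([0.0321, 0.0331, 0.0408]), np.float64(0.2341))
0.041 (array([ 0.4146, -0.077 ]), 16, array([0.0321, 0.0326, 0.0334]), np.float64(0.237))
0.044 (array([ 0.415, -0.076]), 15, array([0.0318, 0.0334, 0.0366]), np.float64(0.2404))
0.047 None
(array([0.5829, 0.0113]), 1670, array([0.0282, 0.0302, 0.0326]), np.float64(0.0919))
t=3.5 pos [ 0.412  -0.0812  0.1964] jaw -0.0 w 0.0645 q6 -0.31
row turn [-0.     -0.0008 -0.0003] shift [-0.0194  0.466   0.8576]
```

View pics/w3.png

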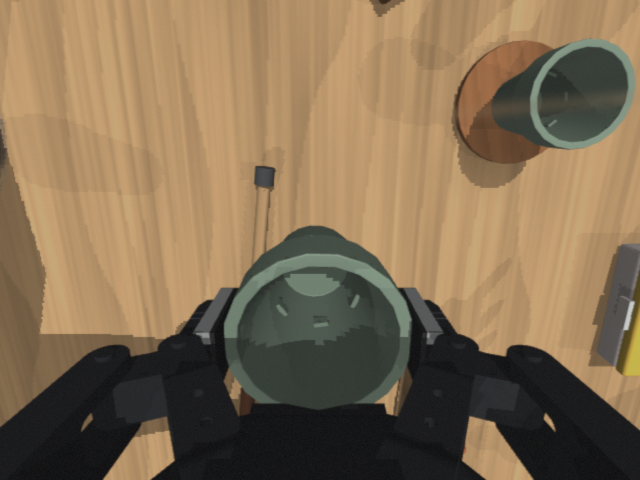

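The tumbler is held; its rim is at TCP+33 mm, and the image puts it about 2.5 mm in x from the TCP, which is camera bias. I'll line up in x with the base but short of it in y, so I can measure both in the same view.

Emit:
send_rows --pt "0 0 0 -0.02 -0.04 0.2 0.2" --pt "0 0 0 -0.02 -0.04 0.45 0.2" --pt "0 0 0 -0.02 -0.04 0.65 0.2" --pt "0 0 0 -0.02 -0.04 0.8 0.2" --pt "0 0 0 -0.02 -0.04 0.84 0.2" --pt "0 0 0 -0.02 -0.04 0.84 0.2" --pt "0 0 0 -0.02 -0.04 0.84 0.2"

```text
time: 4.42
eef_pos: [0.5796, -0.0894, 0.201]
tcp_rot: [2.935, 1.57, 2.935]
wrist_force: [-0.8, -0.8, -0.3]
gripper_width: 0.0645
```

```bash
cat >> h.py <<'E'
def rel(z0,near,off=0.033,im=None,W=None):
    p,r,s=pose()
    if im is None: im,d,W,c=snap('wrist','rel_%.1f.png'%s['time'])
    a=rimfit(W,im,p[2]+off,p[:2],tol=0.003,rad=0.045); b=rimfit(W,im,z0,near)
    print('held',a);print('below',b)
    if a and b: print('TCP target',(p[:2]+b[0]-a[0]).round(4), 'from held',(p[:2]).round(4))
    return a,b
E
python3 - <<'E'
from h import *
rel(0.092,(0.583,0.012)); 
go(.5805,.012,.2)
E
```

```text
held (array([ 0.5823, -0.0889]), 4418, array([0.0283, 0.0303, 0.0327]), np.float64(0.2333))
below (array([0.5837, 0.0102]), 869, array([0.0282, 0.03  , 0.0323]), np.float64(0.0918))
TCP target [0.581  0.0097] from held [ 0.5796 -0.0894]
t=4.5 pos [ 0.5797 -0.0894  0.2013] jaw -0.0 w 0.0647 q6 -0.23
row turn [-0.     -0.0003 -0.    ] shift [0.0063 0.5071 0.0037]
```

Emit:
send_rows --pt "0 0 0 0 0.2 0.006 0.2" --pt "0 0 0 0 0.4 0.006 0.2" --pt "0 0 0 0.1 0.505 0.006 0.2" --pt "0 0 0 0.2 0.505 0.006 0.2" --pt "0 0 0 0.2 0.505 0.006 0.2" --pt "0 0 0 0.2 0.505 0.006 0.2"

```text
time: 5.22
eef_pos: [0.582, 0.0113, 0.1622]
tcp_rot: [-0.086, 1.57, -0.087]
wrist_force: [0.2, -0.7, -0.2]
gripper_width: 0.0645
```

```bash
python3 - <<'E'
from h import *
im,d,W,c=snap('side','s2.png'); im2,d2,W2,c2=snap('scene','c2.png')
p,r,s=pose()
for n,i,w in(('side',im,W),('scene',im2,W2)):
  for z0 in (p[2]+.033,.092): print(n,z0,rimfit(w,i,z0,p[:2]))
a=cv2.resize(im[150:300,220:380],None,fx=2.5,fy=2.5);b=cv2.resize(im2[160:310,260:420],None,fx=2.5,fy=2.5)
cv2.imwrite('pics/s2c.png',np.hstack([a,b])[:,:,::-1])
go(.581,.0115,.1)
print(s['wrist_force'])
E
```

```text
side 0.19530577323342924 (array([0.5808, 0.013 ]), 147, array([0.027 , 0.0303, 0.0333]), np.float64(0.1936))
side 0.092 (array([0.5802, 0.0126]), 139, array([0.0273, 0.0301, 0.0339]), np.float64(0.0908))
scene 0.19530577323342924 (array([0.5873, 0.0113]), 61, array([0.0286, 0.0323, 0.0423]), np.float64(0.1944))
scene 0.092 (array([0.5838, 0.0091]), 75, array([0.0277, 0.0307, 0.0333]), np.float64(0.0911))
t=5.3 pos [0.5821 0.0113 0.1623] jaw -0.0 w 0.0642 q6 -0.06
row turn [-0.      0.0007  0.    ] shift [ 0.3115  0.0011 -0.0061]
[-0.11390189 -0.28999307 -1.53813828]
```

View pics/s2c.png

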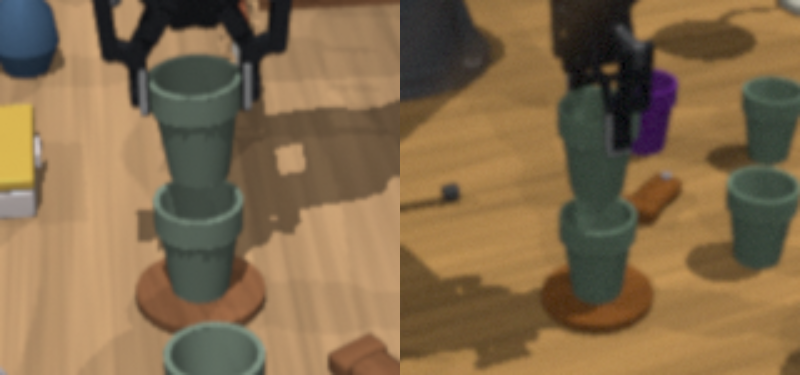

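The held cup sits right above the base; the side view agrees to under 1 mm. Lowering to about 7 mm above the expected rest height.

Emit:
send_rows --pt "0 0 0 0.05 0 -0.004 0.2" --pt "0 0 0 0.11 0 -0.004 0.2" --pt "0 0 0 0.17 0 -0.004 0.2" --pt "0 0 0 0.22 0 -0.004 0.2" --pt "0 0 0 0.26 0 -0.004 0.2" --pt "0 0 0 0.29 0 -0.004 0.2" --pt "0 0 0 0.31 0 -0.004 0.2" --pt "0 0 0 0.31 0 -0.004 0.2"

```text
time: 6.32
eef_pos: [0.5812, 0.0116, 0.0993]
tcp_rot: [-0.038, 1.57, -0.038]
wrist_force: [1.1, -0.9, -1.5]
gripper_width: 0.0646
```

Emit:
send_rows --pt "0 0 0 0.01 0 0 0.2" --pt "0 0 0 0.01 0 0 0.2"

```text
time: 6.58
eef_pos: [0.5814, 0.0116, 0.0975]
tcp_rot: [-0.07, 1.57, -0.07]
wrist_force: [2.4, -0.6, -0.9]
gripper_width: 0.0645
```

Emit:
send_rows --pt "0 0 0 0.01 0 0 0.2" --pt "0 0 0 0.01 0 0 0.2"

```text
time: 6.82
eef_pos: [0.5815, 0.0116, 0.0955]
tcp_rot: [-0.06, 1.569, -0.06]
wrist_force: [4.0, -0.5, -0.3]
gripper_width: 0.0647
```

Emit:
send_rows --pt "0 0 0 0.0075 0 0 0.2" --pt "0 0 0 0.0075 0 0 0.2"

```text
time: 7.08
eef_pos: [0.5817, 0.0116, 0.0941]
tcp_rot: [-0.074, 1.569, -0.074]
wrist_force: [5.7, -0.3, 0.5]
gripper_width: 0.0645
```

Emit:
send_rows --pt "0 0 0 0.005 0 0 0.2" --pt "0 0 0 0.005 0 0 0.2"

```text
time: 7.32
eef_pos: [0.5818, 0.0116, 0.0932]
tcp_rot: [-0.057, 1.569, -0.057]
wrist_force: [5.4, -1.0, 1.4]
gripper_width: 0.0645
```

A sideways force of +5 N in x means the wall is pushing, so I'll shift +1.5 mm in x.

Emit:
send_rows --pt "0 0 0 0 0 0.007 0.2" --pt "0 0 0 0 0 0.007 0.2"

```text
time: 7.58
eef_pos: [0.5822, 0.0116, 0.0926]
tcp_rot: [3.096, 1.57, 3.096]
wrist_force: [3.1, 0.3, 1.6]
gripper_width: 0.0646
```

Emit:
send_rows --pt "0 0 0 0.005 0 0 0.2" --pt "0 0 0 0.005 0 0 0.2"

```text
time: 7.82
eef_pos: [0.5823, 0.0116, 0.0919]
tcp_rot: [-3.031, 1.571, -3.031]
wrist_force: [0.7, -0.2, 4.3]
gripper_width: 0.0646
```

Seated: Fz is up and the height matches. Releasing.

Emit:
send_rows --pt "0 0 0 0 0 0 0.6" --pt "0 0 0 0 0 0 1" --pt "0 0 0 0 0 0 1" --pt "0 0 0 -0.05 0 0 1" --pt "0 0 0 -0.25 0 0 1" --pt "0 0 0 -0.5 0 0 1" --pt "0 0 0 -0.6 0 0 1" --pt "0 0 0 -0.6 0 0 1"

```text
time: 8.82
eef_pos: [0.583, 0.0116, 0.2137]
tcp_rot: [-0.06, 1.567, -0.06]
wrist_force: [0.3, 0.9, -0.2]
gripper_width: 0.0856
```

```bash
python3 - <<'E'
from h import *
im,d,W,c=snap('wrist','w4.png')
print(rimfit(W,im,0.124,(.5835,.012)),W[...,2][greenmask(im)>0].max())
im,d,W,c=snap('side','s3.png')
for o in tumblers(im,W): print(*o)
z0=np.array([0,0,0])
print(rimfit(W,im,.124,(.581,.012)),rimfit(W,im,.08,(.582,.179)),rimfit(W,im,.08,(.422,.296)))
go(.5845,.176,.2)
E
```

```text
(array([0.5828, 0.0121]), 1412, array([0.0283, 0.0301, 0.0323]), np.float64(0.1239)) nan
[299. 235.] 1639 0.1244 [0.5789 0.014  0.0302] 235
[306. 305.] 1487 0.0808 [0.582  0.1798 0.0302] 290
[418. 347.] 1860 0.081 [0.4219 0.2968 0.0302] 387
(array([0.579 , 0.0133]), 173, array([0.0266, 0.03  , 0.0334]), np.float64(0.1228)) (array([0.5819, 0.1791]), 236, array([0.0278, 0.0301, 0.0329]), np.float64(0.0789)) (array([0.4216, 0.2961]), 321, array([0.0276, 0.0303, 0.0328]), np.float64(0.0789))
t=8.9 pos [0.582  0.0116 0.2111] jaw -0.0 w 0.0855 q6 -0.06
row turn [-0.     -0.0005 -0.    ] shift [0.0556 0.8218 0.0127]
```

View pics/w4.png

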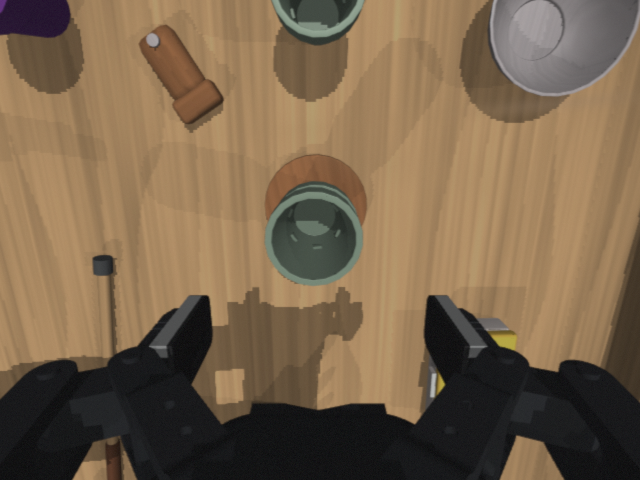

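The stack rim is now at 0.124 (92+32), centred. The next tumbler is at about (0.5845,0.177).

Emit:
send_rows --pt "0 0 0 0 0.3 0.01 1" --pt "0 0 0 0.05 0.6 0.01 1" --pt "0 0 0 0.1 0.82 0.01 1" --pt "0 0 0 0.3 0.825 0.01 1" --pt "0 0 0 0.3 0.825 0.01 1" --pt "0 0 0 0.3 0.825 0.01 1"

```text
time: 9.68
eef_pos: [0.5847, 0.1762, 0.1523]
tcp_rot: [-2.462, 1.571, -2.463]
wrist_force: [-0.7, 0.5, 0.2]
gripper_width: 0.0853
```

```bash
python3 - <<'E'
from h import *
im,d,W,c=snap('wrist','w5.png')
a=rimfit(W,im,0.08,(.5835,.177)); print(a)
go(a[0][0]-.001,a[0][1],.046)
E
```

```text
(array([0.5859, 0.178 ]), 1670, array([0.0282, 0.0301, 0.0324]), np.float64(0.08))
t=9.7 pos [0.585  0.1762 0.1529] jaw -0.0 w 0.0852 q6 0.22
row turn [ 0.      0.0006 -0.0001] shift [ 0.5345  0.009  -0.0012]
```

View pics/w5.png

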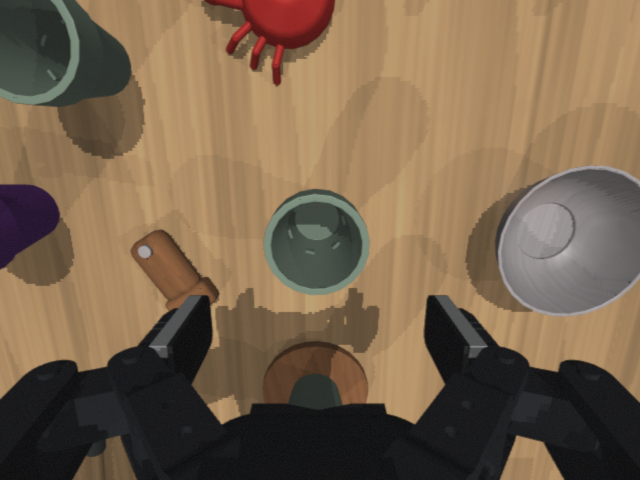

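The target is centred at (316,242); the wooden fish at left (175,270) and the bowl at right clear the fingers. Descend and grip.

Emit:
send_rows --pt "0 0 0 0.15 0.008 -0.001 1" --pt "0 0 0 0.3 0.008 -0.001 1" --pt "0 0 0 0.45 0.008 -0.001 1" --pt "0 0 0 0.53 0.008 -0.001 1" --pt "0 0 0 0.53 0.008 -0.001 1" --pt "0 0 0 0.53 0.008 -0.001 1"

```text
time: 10.48
eef_pos: [0.585, 0.1783, 0.0472]
tcp_rot: [0.212, 1.569, 0.212]
wrist_force: [0.6, -0.3, 0.7]
gripper_width: 0.0854
```

Emit:
send_rows --pt "0 0 0 0 0 0 0.6" --pt "0 0 0 0 0 0 0.2" --pt "0 0 0 0 0 0 0.2" --pt "0 0 0 0 0 0 0.2" --pt "0 0 0 0 0 0 0.2"

```text
time: 11.1
eef_pos: [0.5847, 0.1784, 0.0474]
tcp_rot: [0.264, 1.569, 0.264]
wrist_force: [-4.1, 0.4, 10.8]
gripper_width: 0.0649
```

Emit:
send_rows --pt "0 0 0 -0.05 0 0 0.2" --pt "0 0 0 -0.15 0 0 0.2" --pt "0 0 0 -0.4 0 0 0.2" --pt "0 0 0 -0.6 0 0 0.2" --pt "0 0 0 -0.85 0 0 0.2" --pt "0 0 0 -0.85 0 0 0.2" --pt "0 0 0 -0.85 0 0 0.2"

```text
time: 11.98
eef_pos: [0.5838, 0.1781, 0.2159]
tcp_rot: [-2.88, 1.571, -2.88]
wrist_force: [-0.1, 0.2, -1.6]
gripper_width: 0.0653
```

```bash
python3 - <<'E'
from h import *
p,r,s=pose()
im,d,W,c=snap('wrist','w6.png')
for o in (.031,.033,.035,.037): print(o,rimfit(W,im,p[2]+o,p[:2],tol=0.002,rad=.045))
go(.5825,.0118,.215)
E
```

```text
0.031 (array([0.5862, 0.1783]), 3279, array([0.028 , 0.0299, 0.0326]), np.float64(0.2476))
0.033 (array([0.5863, 0.1777]), 4200, array([0.0283, 0.0305, 0.0329]), np.float64(0.2486))
0.035 (array([0.5866, 0.1777]), 1689, array([0.0287, 0.0307, 0.033 ]), np.float64(0.2494))
0.037 (array([0.5857, 0.1798]), 20, array([0.0319, 0.0326, 0.0341]), np.float64(0.2525))
t=12.0 pos [0.5836 0.1781 0.2151] jaw -0.0 w 0.0646 q6 0.22
row turn [ 0.     -0.0008  0.0002] shift [ 6.000e-04 -8.314e-01 -5.300e-03]
```

Emit:
send_rows --pt "0 0 0 0 -0.3 -0.006 0.2" --pt "0 0 0 0 -0.55 -0.006 0.2" --pt "0 0 0 0 -0.75 -0.006 0.2" --pt "0 0 0 0 -0.83 -0.006 0.2" --pt "0 0 0 0.08 -0.83 -0.006 0.2" --pt "0 0 0 0.15 -0.83 -0.006 0.2" --pt "0 0 0 0.15 -0.83 -0.006 0.2"

```text
time: 12.9
eef_pos: [0.5821, 0.0134, 0.1838]
tcp_rot: [3.042, 1.567, 3.044]
wrist_force: [0.6, -0.3, -0.9]
gripper_width: 0.0649
```

```bash
python3 - <<'E'
from h import *
im,d,W,c=snap('side','s4.png')
p,r,s=pose()
for z0 in (p[2]+.033,.124): print(z0,rimfit(W,im,z0,p[:2]))
go(.5823,.0122,.124); print(s['wrist_force'])
E
```

```text
0.2178760542649265 (array([0.581 , 0.0144]), 119, array([0.0279, 0.0306, 0.0337]), np.float64(0.2159))
0.124 (array([0.5787, 0.0128]), 139, array([0.0272, 0.0308, 0.0335]), np.float64(0.123))
t=12.9 pos [0.5826 0.0132 0.1849] jaw 0.1 w 0.0650 q6 -0.06
row turn [-0.     -0.0009 -0.0001] shift [ 0.3044 -0.0051 -0.0011]
[ 0.02314455  0.68688796 -1.11741655]
```

Emit:
send_rows --pt "0 0 0 0.05 -0.005 -0.002 0.2" --pt "0 0 0 0.1 -0.005 -0.002 0.2" --pt "0 0 0 0.15 -0.005 -0.002 0.2" --pt "0 0 0 0.2 -0.005 -0.002 0.2" --pt "0 0 0 0.24 -0.005 -0.002 0.2" --pt "0 0 0 0.26 -0.005 -0.002 0.2" --pt "0 0 0 0.26 -0.005 -0.002 0.2"

```text
time: 13.82
eef_pos: [0.5826, 0.0112, 0.1336]
tcp_rot: [3.071, 1.571, 3.071]
wrist_force: [-0.4, -0.2, -0.8]
gripper_width: 0.0652
```

Emit:
send_rows --pt "0 0 0 0.01 0 0 0.2" --pt "0 0 0 0.015 0 0 0.2" --pt "0 0 0 0.015 0 0 0.2"

```text
time: 14.2
eef_pos: [0.5826, 0.0112, 0.1309]
tcp_rot: [0.019, 1.571, 0.019]
wrist_force: [-0.1, -1.0, -0.5]
gripper_width: 0.065
```

Emit:
send_rows --pt "0 0 0 0.01 0 0 0.2" --pt "0 0 0 0.01 0 0 0.2"

```text
time: 14.45
eef_pos: [0.5825, 0.0112, 0.1286]
tcp_rot: [3.071, 1.571, 3.071]
wrist_force: [-0.1, -0.3, -1.0]
gripper_width: 0.0649
```

No side force. Continuing.

Emit:
send_rows --pt "0 0 0 0.01 0 0 0.2" --pt "0 0 0 0.01 0 0 0.2"

```text
time: 14.7
eef_pos: [0.5825, 0.0112, 0.1266]
tcp_rot: [3.118, 1.57, 3.118]
wrist_force: [0.3, -0.1, -1.3]
gripper_width: 0.0652
```

Emit:
send_rows --pt "0 0 0 0.005 0 0 0.2" --pt "0 0 0 0.005 0 0 0.2"

```text
time: 14.95
eef_pos: [0.5825, 0.0112, 0.1257]
tcp_rot: [3.084, 1.571, 3.084]
wrist_force: [-0.2, -0.0, -0.4]
gripper_width: 0.0649
```

Emit:
send_rows --pt "0 0 0 0.005 0 0 0.2" --pt "0 0 0 0.005 0 0 0.2"

```text
time: 15.2
eef_pos: [0.5825, 0.0112, 0.1247]
tcp_rot: [3.087, 1.571, 3.087]
wrist_force: [-0.6, -0.4, -0.5]
gripper_width: 0.0648
```

Emit:
send_rows --pt "0 0 0 0.005 0 0 0.2" --pt "0 0 0 0.005 0 0 0.2"

```text
time: 15.45
eef_pos: [0.5826, 0.0112, 0.1237]
tcp_rot: [2.932, 1.571, 2.932]
wrist_force: [0.5, 0.1, -1.0]
gripper_width: 0.0653
```

Emit:
send_rows --pt "0 0 0 0.003 0 0 0.2" --pt "0 0 0 0.003 0 0 0.2"

```text
time: 15.7
eef_pos: [0.5828, 0.0112, 0.1234]
tcp_rot: [0.078, 1.57, 0.078]
wrist_force: [-0.1, 0.1, 1.5]
gripper_width: 0.0654
```

Contact: Fz went from -1.0 to +1.5. Releasing.

Emit:
send_rows --pt "0 0 0 0 0 0 0.6" --pt "0 0 0 0 0 0 1" --pt "0 0 0 0 0 0 1" --pt "0 0 0 -0.05 0 0 1" --pt "0 0 0 -0.25 0 0 1" --pt "0 0 0 -0.5 0 0 1" --pt "0 0 0 -0.6 0 0 1" --pt "0 0 0 -0.6 0 0 1"

```text
time: 16.7
eef_pos: [0.5832, 0.0112, 0.2451]
tcp_rot: [-0.07, 1.567, -0.07]
wrist_force: [0.1, -0.3, -0.3]
gripper_width: 0.0855
```

```bash
python3 - <<'E'
from h import *
im,d,W,c=snap('wrist','w7.png')
print(rimfit(W,im,0.156,(.5835,.012)))
im,d,W,c=snap('side','s5.png')
for o in tumblers(im,W): print(*o)
print(rimfit(W,im,.156,(.581,.012)),rimfit(W,im,.08,(.422,.296)))
go(.424,.293,.15)
E
```

```text
(array([0.5834, 0.0112]), 1422, array([0.0283, 0.0301, 0.0324]), np.float64(0.1559))
[299. 227.] 2134 0.1565 [0.5796 0.0134 0.0304] 237
[401. 344.] 1793 0.0807 [0.4465 0.2874 0.0303] 377
(array([0.5797, 0.0128]), 165, array([0.028 , 0.0303, 0.0331]), np.float64(0.1549)) (array([0.4467, 0.2865]), 223, array([0.0277, 0.0305, 0.0333]), np.float64(0.0789))
t=16.8 pos [0.5822 0.0112 0.2425] jaw -0.0 w 0.0855 q6 -0.06
row turn [-0.     -0.0004 -0.    ] shift [ 0.4634  1.4087 -0.7906]
```

View pics/s5.png

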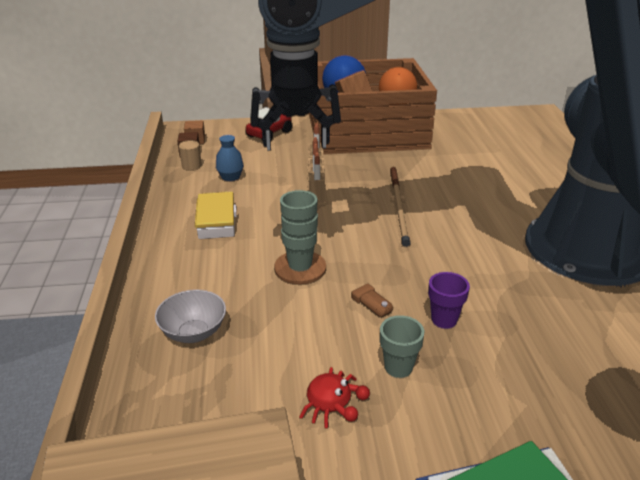

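The stack rim is at 0.156, so that placement is good. The third tumbler has been knocked: it's now at (401,345) in the side view, about (0.449,0.284), and upright. Moving over in two calls.

Emit:
send_rows --pt "0 0 0 0 0.2 -0.15 1" --pt "0 0 0 0 0.45 -0.3 1" --pt "0 0 0 0 0.7 -0.45 1" --pt "0 0 0 0.1 0.95 -0.6 1" --pt "0 0 0 0.2 0.95 -0.67 1" --pt "0 0 0 0.2 0.95 -0.67 1"

```text
time: 17.55
eef_pos: [0.4469, 0.2012, 0.2013]
tcp_rot: [-2.808, 1.566, -2.807]
wrist_force: [0.2, 0.3, 0.1]
gripper_width: 0.0852
```

Emit:
send_rows --pt "0 0 0 0.05 0.2 0 1" --pt "0 0 0 0.1 0.41 0 1" --pt "0 0 0 0.2 0.41 0 1" --pt "0 0 0 0.2 0.41 0 1" --pt "0 0 0 0.2 0.41 0 1"

```text
time: 18.18
eef_pos: [0.4494, 0.2827, 0.1639]
tcp_rot: [0.377, 1.57, 0.376]
wrist_force: [1.1, 0.3, 0.3]
gripper_width: 0.0851
```

```bash
python3 - <<'E'
from h import *
im,d,W,c=snap('wrist','w8.png')
a=rimfit(W,im,0.08,(.449,.284)); print(a)
go(a[0][0]-.001,a[0][1],.046)
E
```

```text
(array([0.4496, 0.2859]), 1557, array([0.0282, 0.0301, 0.0323]), np.float64(0.08))
t=18.2 pos [0.4494 0.2828 0.1641] jaw -0.1 w 0.0857 q6 0.48
row turn [ 0.      0.0005 -0.0003] shift [ 0.5904  0.015  -0.0045]
```

View pics/w8.png

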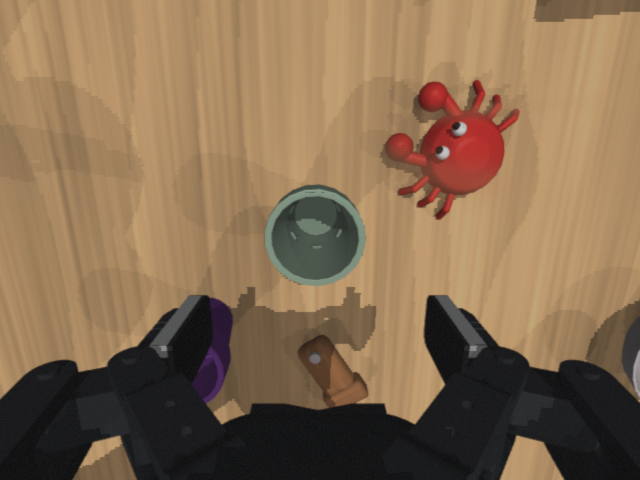

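The target is at (315,236). The crab at (455,150) and the purple cup at (205,350) are clear of the finger paths. Descend and grip.

Emit:
send_rows --pt "0 0 0 0.15 0.015 -0.005 1" --pt "0 0 0 0.3 0.015 -0.005 1" --pt "0 0 0 0.45 0.015 -0.005 1" --pt "0 0 0 0.55 0.015 -0.005 1" --pt "0 0 0 0.585 0.015 -0.005 1" --pt "0 0 0 0.585 0.015 -0.005 1" --pt "0 0 0 0.585 0.015 -0.005 1"

```text
time: 19.1
eef_pos: [0.4482, 0.2864, 0.0472]
tcp_rot: [0.479, 1.569, 0.479]
wrist_force: [0.2, -0.6, 0.1]
gripper_width: 0.0854
```

Emit:
send_rows --pt "0 0 0 0 0 0 0.6" --pt "0 0 0 0 0 0 0.2" --pt "0 0 0 0 0 0 0.2" --pt "0 0 0 0 0 0 0.2" --pt "0 0 0 0 0 0 0.2"

```text
time: 19.73
eef_pos: [0.4479, 0.2865, 0.0473]
tcp_rot: [0.577, 1.57, 0.577]
wrist_force: [-2.7, -1.0, 9.7]
gripper_width: 0.0641
```

Emit:
send_rows --pt "0 0 0 -0.05 0 0 0.2" --pt "0 0 0 -0.15 0 0 0.2" --pt "0 0 0 -0.4 0 0 0.2" --pt "0 0 0 -0.65 0 0 0.2" --pt "0 0 0 -0.9 0 0 0.2" --pt "0 0 0 -1 0 0 0.2" --pt "0 0 0 -1 0 0 0.2" --pt "0 0 0 -1 0 0 0.2"

```text
time: 20.72
eef_pos: [0.4471, 0.286, 0.2452]
tcp_rot: [-2.66, 1.569, -2.66]
wrist_force: [-0.5, -0.9, -0.8]
gripper_width: 0.0638
```

```bash
python3 - <<'E'
from h import *
p,r,s=pose()
im,d,W,c=snap('wrist','w9.png')
for o in (.031,.033,.035,.037): print(o,rimfit(W,im,p[2]+o,p[:2],tol=0.002,rad=.045))
go(.5826,.0114,.25)
E
```

```text
0.031 (array([0.4494, 0.2859]), 3095, array([0.028 , 0.0299, 0.0327]), np.float64(0.277))
0.033 (array([0.4495, 0.2853]), 4060, array([0.0283, 0.0306, 0.0329]), np.float64(0.278))
0.035 (array([0.4496, 0.2853]), 1655, array([0.0287, 0.0308, 0.0328]), np.float64(0.2786))
0.037 (array([0.4487, 0.2887]), 19, array([0.0312, 0.0329, 0.0348]), np.float64(0.2822))
t=20.8 pos [0.447  0.2859 0.2449] jaw -0.0 w 0.0641 q6 0.48
row turn [ 0.     -0.001   0.0005] shift [-0.0254 -1.3726  0.6778]
```

Emit:
send_rows --pt "0 0 0 0 -0.25 0.12 0.2" --pt "0 0 0 0 -0.5 0.25 0.2" --pt "0 0 0 0 -0.75 0.4 0.2" --pt "0 0 0 0 -0.9 0.55 0.2" --pt "0 0 0 0 -0.9 0.67 0.2" --pt "0 0 0 0 -0.9 0.67 0.2"

```text
time: 21.52
eef_pos: [0.582, 0.1057, 0.2445]
tcp_rot: [-3.046, 1.569, -3.047]
wrist_force: [-0.5, 0.2, -1.1]
gripper_width: 0.0644
```

Emit:
send_rows --pt "0 0 0 0 -0.2 0.006 0.2" --pt "0 0 0 0 -0.35 0.006 0.2" --pt "0 0 0 0 -0.45 0.006 0.2" --pt "0 0 0 0 -0.472 0.006 0.2" --pt "0 0 0 0 -0.472 0.006 0.2" --pt "0 0 0 0 -0.472 0.006 0.2"

```text
time: 22.28
eef_pos: [0.5827, 0.0127, 0.2461]
tcp_rot: [1.953, 1.571, 1.954]
wrist_force: [0.2, -0.3, -1.6]
gripper_width: 0.064
```

```bash
python3 - <<'E'
from h import *
im,d,W,c=snap('side','s6.png')
p,r,s=pose()
for z0 in (p[2]+.033,.156): print(z0,rimfit(W,im,z0,p[:2]))
go(.5826,.0113,.155); print(s['wrist_force'])
E
```

```text
0.2791541064420001 (array([0.5813, 0.0134]), 188, array([0.0273, 0.0305, 0.0334]), np.float64(0.2775))
0.156 (array([0.5798, 0.0125]), 169, array([0.0272, 0.0303, 0.0332]), np.float64(0.1546))
t=22.3 pos [0.5827 0.0126 0.2462] jaw 0.1 w 0.0641 q6 -0.06
row turn [-0.     -0.     -0.0001] shift [ 0.4558 -0.0066 -0.0007]
[-0.13920118  0.04936532 -1.34649557]
```

Centred. Lowering to 0.163 (expected contact at about 0.155).

Emit:
send_rows --pt "0 0 0 0.1 -0.006 0 0.2" --pt "0 0 0 0.16 -0.006 0 0.2" --pt "0 0 0 0.22 -0.006 0 0.2" --pt "0 0 0 0.28 -0.006 0 0.2" --pt "0 0 0 0.34 -0.006 0 0.2" --pt "0 0 0 0.39 -0.006 0 0.2" --pt "0 0 0 0.415 -0.006 0 0.2" --pt "0 0 0 0.415 -0.006 0 0.2"

```text
time: 23.32
eef_pos: [0.5827, 0.0106, 0.163]
tcp_rot: [3.082, 1.57, 3.082]
wrist_force: [-0.3, -0.2, -1.5]
gripper_width: 0.064
```

Emit:
send_rows --pt "0 0 0 0.01 0 0 0.2" --pt "0 0 0 0.02 0 0 0.2" --pt "0 0 0 0.02 0 0 0.2"

```text
time: 23.7
eef_pos: [0.5827, 0.0106, 0.1591]
tcp_rot: [2.95, 1.571, 2.95]
wrist_force: [-0.2, 0.1, -1.9]
gripper_width: 0.064
```

Emit:
send_rows --pt "0 0 0 0.005 0 0 0.2" --pt "0 0 0 0.005 0 0 0.2"

```text
time: 23.95
eef_pos: [0.5828, 0.0106, 0.1582]
tcp_rot: [-3.053, 1.571, -3.053]
wrist_force: [-0.7, 0.7, -2.4]
gripper_width: 0.0644
```

Emit:
send_rows --pt "0 0 0 0.005 0.003 0 0.2" --pt "0 0 0 0.005 0.003 0 0.2"

```text
time: 24.2
eef_pos: [0.5828, 0.0113, 0.1571]
tcp_rot: [-3.035, 1.571, -3.035]
wrist_force: [-0.9, -0.3, -1.1]
gripper_width: 0.0641
```

Emit:
send_rows --pt "0 0 0 0.005 0 0 0.2" --pt "0 0 0 0.005 0 0 0.2"

```text
time: 24.45
eef_pos: [0.5827, 0.0112, 0.1561]
tcp_rot: [3.088, 1.571, 3.088]
wrist_force: [0.3, -0.4, -0.9]
gripper_width: 0.0642
```

Emit:
send_rows --pt "0 0 0 0.003 0 0 0.2" --pt "0 0 0 0.003 0 0 0.2"

```text
time: 24.7
eef_pos: [0.5827, 0.0112, 0.1555]
tcp_rot: [3.059, 1.571, 3.059]
wrist_force: [0.2, -0.7, -2.0]
gripper_width: 0.0639
```

Emit:
send_rows --pt "0 0 0 0.003 0 0 0.2" --pt "0 0 0 0.003 0 0 0.2"

```text
time: 24.95
eef_pos: [0.5829, 0.0112, 0.1552]
tcp_rot: [-0.07, 1.571, -0.07]
wrist_force: [0.1, -0.5, 1.0]
gripper_width: 0.0641
```

Emit:
send_rows --pt "0 0 0 0.003 0 0 0.2" --pt "0 0 0 0.003 0 0 0.2"

```text
time: 25.2
eef_pos: [0.5831, 0.0112, 0.155]
tcp_rot: [-0.059, 1.57, -0.059]
wrist_force: [-1.6, 0.7, 5.1]
gripper_width: 0.0646
```

Contact at 0.155, about 5 N. Releasing.

Emit:
send_rows --pt "0 0 0 0 0 0 0.6" --pt "0 0 0 0 0 0 1" --pt "0 0 0 0 0 0 1" --pt "0 0 0 -0.05 0 0 1" --pt "0 0 0 -0.25 0 0 1" --pt "0 0 0 -0.5 0 0 1" --pt "0 0 0 -0.6 0 0 1" --pt "0 0 0 -0.6 0 0 1"

```text
time: 26.2
eef_pos: [0.5834, 0.0112, 0.2763]
tcp_rot: [-0.048, 1.567, -0.048]
wrist_force: [-0.2, 0.2, -1.2]
gripper_width: 0.0854
```

```bash
python3 - <<'E'
from h import *
im,d,W,c=snap('wrist','w10.png')
print(rimfit(W,im,0.188,(.5835,.012)))
im,d,W,c=snap('side','s7.png')
for o in tumblers(im,W): print(*o)
go(.55,-.19,.33)
# caddy localisation in scene/wrist clouds
for n in ['scene','side']:
    z=np.load(n+'0.npz');W=z['W']; im=z['im']
    W_=W
    m=np.isfinite(W[...,2])&(W[...,2]>.050)&(W[...,2]<.062)&(W[...,0]>.42)&(W[...,0]<.65)&(W[...,1]<-.08)&(W[...,1]>-.42)
    P=W[m]; print(n,len(P),P.min(0) if len(P) else 0,P.max(0) if len(P) else 0)
    if len(P)>20: print(cv2.minAreaRect(P[:,:2].astype(np.float32)*1000))
E
```

```text
(array([0.5845, 0.0107]), 1440, array([0.0282, 0.03  , 0.0323]), np.float64(0.1879))
[298. 219.] 2626 0.1879 [0.5804 0.0126 0.0305] 261
t=26.3 pos [0.5824 0.0112 0.2736] jaw -0.0 w 0.0855 q6 -0.06
row turn [-0.     -0.0005 -0.    ] shift [-0.2816 -1.0061 -0.1623]
scene 1097 [ 0.42102139 -0.41952144  0.05001393] [ 0.54755412 -0.08049354  0.0619227 ]
((501.6007080078125, -246.55593872070312), (93.81298828125, 349.66119384765625), 13.508209228515625)
side 361 [ 0.4204287  -0.41920334  0.05013347] [ 0.53999973 -0.10002272  0.06185693]
((499.6260986328125, -254.1485595703125), (87.68803405761719, 332.6091613769531), 12.729657173156738)
```

View pics/s7.png

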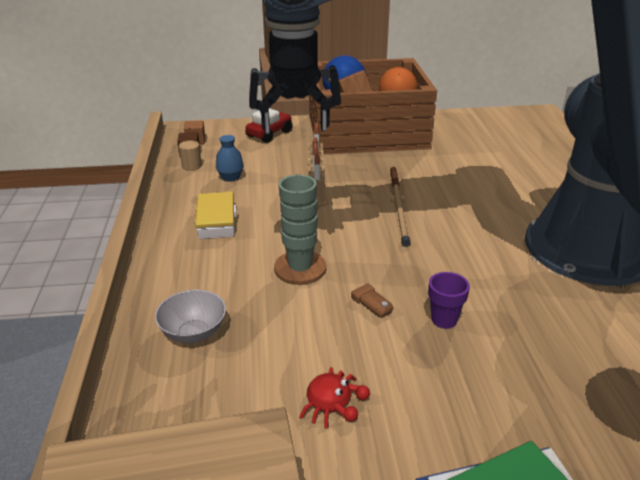

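All three are nested: rim at 0.188 = 92+3·32, axis offsets of 1–2 mm. Now to view the caddy from above.

Emit:
send_rows --pt "0 0 0 -0.2 -0.2 0 1" --pt "0 0 0 -0.3 -0.5 -0.1 1" --pt "0 0 0 -0.3 -0.8 -0.2 1" --pt "0 0 0 -0.3 -1 -0.3 1" --pt "0 0 0 -0.3 -1 -0.3 1"

```text
time: 26.92
eef_pos: [0.5213, -0.1911, 0.333]
tcp_rot: [2.861, 1.568, 2.857]
wrist_force: [0.8, 0.1, 0.2]
gripper_width: 0.0854
```

Emit:
send_rows --pt "0 0 0 0 -0.2 0 1" --pt "0 0 0 0 -0.4 0 1" --pt "0 0 0 0 -0.5 0 1" --pt "0 0 0 0 -0.5 0 1" --pt "0 0 0 0 -0.5 0 1"

```text
time: 27.55
eef_pos: [0.523, -0.2875, 0.3342]
tcp_rot: [2.08, 1.57, 2.081]
wrist_force: [-0.8, 0.0, 0.4]
gripper_width: 0.0854
```

```bash
python3 - <<'E'
from h import *
im,d,W,c=snap('wrist','w11.png'); np.savez('cad.npz',im=im,W=W,K=c[0],R=c[1],t=c[2]); print(pose()[0],c)
E
```

```text
[ 0.52305238 -0.28750414  0.3343424 ] (array([[360.65484289,   0.        , 317.81664246],
       [  0.        , 360.65484289, 235.40717482],
       [  0.        ,   0.        ,   1.        ]]), array([[ 9.99998774e-01,  1.55351419e-03, -1.94557068e-04],
       [ 1.54588649e-03, -9.60040423e-01,  2.79857101e-01],
       [ 2.47979328e-04, -2.79857059e-01, -9.60041648e-01]]), array([-0.52492766, -0.3418997 ,  0.39731453]))
```

View pics/w11.png

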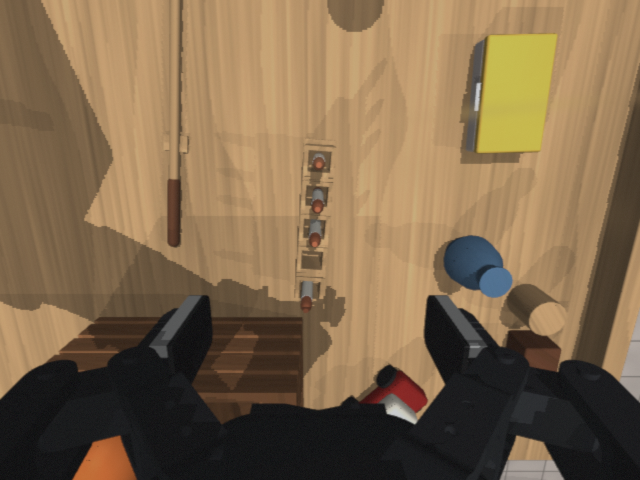

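The crayons' tips are at (318,162), (318,207), (316,240) and (306,303); the fourth compartment, at (312,261), is empty. The wooden crate's edge comes close to the last one. Measuring.

```bash
cat > cr.py <<'E'
from h import *
def crayons(im,W,xr=(.44,.60),yr=(-.40,-.10),pr=True,zmin=.066):
    m=np.isfinite(W[...,2])&(W[...,2]>zmin)&(W[...,2]<.128)&(W[...,0]>xr[0])&(W[...,0]<xr[1])&(W[...,1]<yr[1])&(W[...,1]>yr[0])
    n,l,st,c=cv2.connectedComponentsWithStats(m.astype(np.uint8),connectivity=4)
    for i in range(1,n):
        if st[i,4]<20: continue
        P=W[l==i]; print('comp px',c[i].round(),st[i,4],'z',P[:,2].min().round(3),P[:,2].max().round(3))
        for a in np.arange(.07,.125,.01):
            Q=P[(P[:,2]>=a)&(P[:,2]<a+.01)]
            if len(Q)>5: print('   z%.3f'%(a+.005),Q[:,:2].mean(0).round(4),'xr',np.percentile(Q[:,0],[3,97]).round(4),'yr',np.percentile(Q[:,1],[3,97]).round(4),len(Q))
E
python3 - <<'E'
from cr import *
z=np.load('cad.npz');im,W=z['im'],z['W']
crayons(im,W)
# crate
m=np.isfinite(W[...,2])&(W[...,2]>.05)&(W[...,1]<-.30)&(W[...,0]<.56)
v,u=np.where(m); 
sel=(v>315)&(v<345)&(u>215)&(u<310); P=W[v[sel],u[sel]]; print('crate',P.min(0),P.max(0),len(P))
m=np.isfinite(W[...,2])&(W[...,2]>.05)&(W[...,2]<.064)&(W[...,0]>.47)&(W[...,0]<.56)&(W[...,1]>-.36)&(W[...,1]<-.1)
v,u=np.where(m);s=(u>290)&(u<340)&(v<310);P=W[v[s],u[s]];print('caddy',cv2.minAreaRect(P[:,:2].astype(np.float32)*1000),len(P))
c=cv2.resize(im[130:330,220:400],None,fx=4,fy=3);cv2.imwrite('pics/cadc.png',c[:,:,::-1])
E
```

```text
comp px [318. 162.] 161 z 0.068 0.12
   z0.085 [ 0.5252 -0.2433] xr [0.5204 0.5306] yr [-0.2445 -0.2423] 7
   z0.095 [ 0.5255 -0.244 ] xr [0.5192 0.5318] yr [-0.2478 -0.2419] 13
   z0.105 [ 0.5256 -0.247 ] xr [0.5195 0.5316] yr [-0.2546 -0.2422] 39
   z0.115 [ 0.5257 -0.2482] xr [0.5213 0.5305] yr [-0.2534 -0.2437] 95
comp px [317. 204.] 201 z 0.067 0.119
   z0.075 [ 0.5245 -0.2873] xr [0.5193 0.5296] yr [-0.2895 -0.2863] 15
   z0.085 [ 0.5248 -0.2879] xr [0.5185 0.5305] yr [-0.292  -0.2863] 19
   z0.095 [ 0.5243 -0.2885] xr [0.5181 0.531 ] yr [-0.2929 -0.2865] 28
   z0.105 [ 0.5248 -0.2902] xr [0.5183 0.5306] yr [-0.2981 -0.2867] 40
   z0.115 [ 0.5243 -0.2919] xr [0.5194 0.529 ] yr [-0.2972 -0.288 ] 91
comp px [314. 236.] 223 z 0.068 0.12
   z0.075 [ 0.5218 -0.3248] xr [0.5153 0.528 ] yr [-0.3283 -0.3232] 26
   z0.085 [ 0.5216 -0.3247] xr [0.5155 0.5279] yr [-0.3282 -0.3231] 27
   z0.095 [ 0.522  -0.3252] xr [0.5157 0.5279] yr [-0.3293 -0.3233] 35
   z0.105 [ 0.5221 -0.3261] xr [0.516  0.5278] yr [-0.3339 -0.3235] 47
   z0.115 [ 0.5214 -0.3286] xr [0.5166 0.5257] yr [-0.3333 -0.3247] 82
crate [ 0.39076078 -0.48686751  0.05000137] [ 0.50221315 -0.47849683  0.07297045] 640
caddy ((522.8406982421875, -296.9349060058594), (127.93990325927734, 36.00257873535156), 85.64867401123047) 1861
```

View pics/cadc.png

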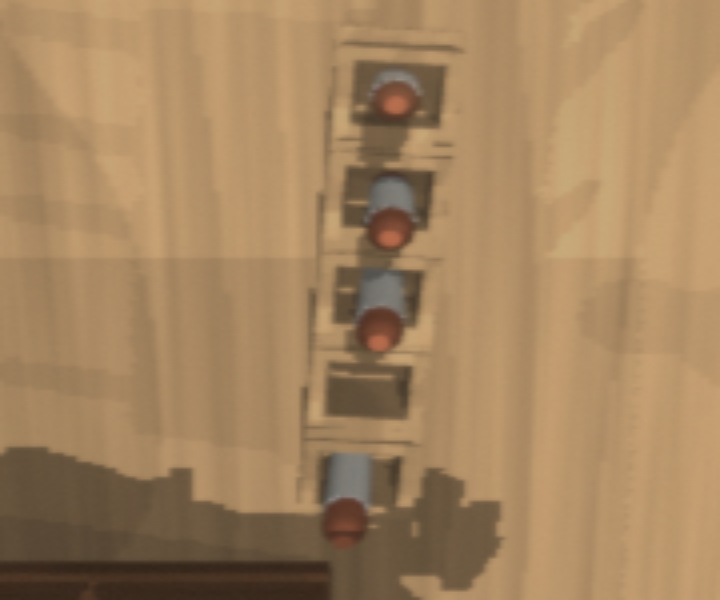

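The crayons are near-vertical at y ≈ -0.248, -0.292, -0.328 and -0.41. I'll start with the first: jaw along x, half open.

```bash
python3 - <<'E'
from h import *
go(.5245,-.2485,.15)
z=np.load('cad.npz');W=z['W']
m=np.isfinite(W[...,2])&(W[...,0]<.56)&(W[...,1]<-.42)&(W[...,0]>.3)&(W[...,1]>-.7)
v,u=np.where(m);s=(v>300)&(v<400)&(u>215)&(u<300)
P=W[v[s],u[s]]
for y in np.arange(-.6,-.42,.01):
    Q=P[(P[:,1]>y)&(P[:,1]<y+.01)]
    if len(Q): print(round(y,2),Q[:,2].max().round(3),Q[Q[:,2]>.03][:,0].max().round(3) if (Q[:,2]>.03).any() else None)
E
```

```text
t=27.6 pos [ 0.5231 -0.2875  0.3343] jaw 0.1 w 0.0853 q6 -0.58
row turn [-0.     -0.     -0.0002] shift [0.9218 0.1947 0.0075]
-0.54 0.102 0.502
-0.53 0.122 0.502
-0.52 0.119 0.502
-0.51 0.139 0.502
-0.5 0.154 0.502
-0.49 0.163 0.502
-0.48 0.162 0.502
-0.47 0.004 None
-0.46 0.003 None
-0.43 0.058 0.502
```

Emit:
send_rows --pt "0 0 0 0.2 0.19 0.007 0" --pt "0 0 0 0.5 0.19 0.007 0" --pt "0 0 0 0.75 0.19 0.007 0" --pt "0 0 0 0.92 0.19 0.007 0" --pt "0 0 0 0.92 0.19 0.007 0" --pt "0 0 0 0.92 0.19 0.007 0"

```text
time: 28.35
eef_pos: [0.525, -0.2507, 0.1521]
tcp_rot: [-0.516, 1.569, -0.515]
wrist_force: [0.3, 0.5, -0.7]
gripper_width: 0.0427
```

```bash
python3 - <<'E'
from cr import *
im,d,W,c=snap('wrist','w12.png'); 
crayons(im,W,yr=(-.275,-.2)); go(.5245,-.2485,.076)
E
```

```text
comp px [315. 251.] 842 z 0.066 0.12
   z0.075 [ 0.5259 -0.2431] xr [0.52   0.5321] yr [-0.2464 -0.2417] 87
   z0.085 [ 0.5259 -0.2431] xr [0.5197 0.5319] yr [-0.2459 -0.2416] 101
   z0.095 [ 0.5259 -0.2436] xr [0.5194 0.5319] yr [-0.2481 -0.2418] 130
   z0.105 [ 0.526  -0.2444] xr [0.52  0.532] yr [-0.2512 -0.242 ] 174
   z0.115 [ 0.5258 -0.2467] xr [0.5211 0.5305] yr [-0.251  -0.2432] 321
t=28.4 pos [ 0.5251 -0.2509  0.1524] jaw 0.0 w 0.0423 q6 -0.53
row turn [-0.      0.0013  0.0007] shift [ 0.3819  0.0126 -0.0041]
```

View pics/w12.png

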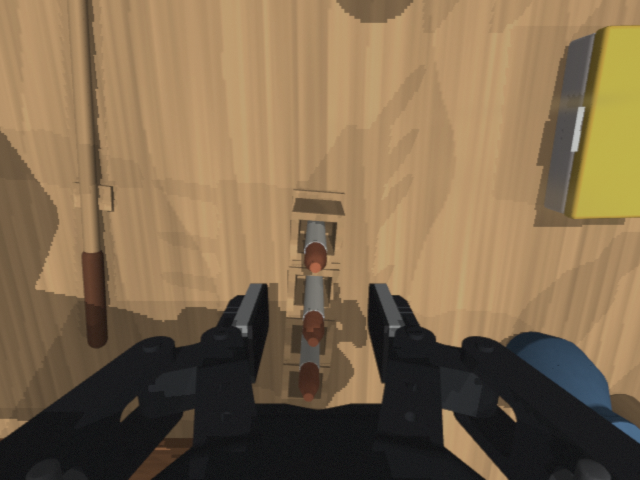

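The crayon is vertical at (315,255), centred between the fingers; y≈-0.2478. Descend and grip.

Emit:
send_rows --pt "0 0 0 0.12 0.015 0 0" --pt "0 0 0 0.24 0.015 0 0" --pt "0 0 0 0.34 0.015 0 0" --pt "0 0 0 0.38 0.015 0 0" --pt "0 0 0 0.38 0.015 0 0" --pt "0 0 0 0.38 0.015 0 -0.5" --pt "0 0 0 0.38 0.015 0 -1" --pt "0 0 0 0.38 0.015 0 -1"

```text
time: 29.4
eef_pos: [0.5247, -0.2481, 0.0754]
tcp_rot: [-0.515, 1.569, -0.515]
wrist_force: [-1.2, 0.3, 7.2]
gripper_width: 0.0114
```

Emit:
send_rows --pt "0 0 0 0 0 0 -1" --pt "0 0 0 0 0 0 -1" --pt "0 0 0 -0.1 0 0 -1" --pt "0 0 0 -0.3 0 0 -1" --pt "0 0 0 -0.6 0 0 -1" --pt "0 0 0 -0.9 0 0 -1" --pt "0 0 0 -1 0 0 -1" --pt "0 0 0 -1 0 0 -1"

```text
time: 30.4
eef_pos: [0.5245, -0.248, 0.2758]
tcp_rot: [-0.524, 1.568, -0.524]
wrist_force: [-1.1, 0.2, -1.2]
gripper_width: 0.0112
```

```bash
python3 - <<'E'
from h import *
im,d,W,c=snap('wrist','w13.png'); p,r,s=pose(); print(p,s['gripper_width'])
i1,_,W1,c1=snap('side','x.png'); i2,_,W2,c2=snap('scene','x2.png')
def proj(X,c): q=c[1]@X+c[2]; return (c[0]@q/q[2])[:2]
L=[]
for i,c in((i1,c1),(i2,c2)):
    u,v=proj(p,c).astype(int); k=i[max(v-70,0):v+90,u-60:u+60]; L.append(cv2.resize(k,(360,480)))
cv2.imwrite('pics/x3.png',np.hstack(L)[:,:,::-1])
go(.5827,.0112,.3)
E
```

```text
[ 0.52404497 -0.24769411  0.27412202] 0.011309513235468593
t=30.6 pos [ 0.5237 -0.2475  0.2728] jaw -0.0 w 0.0118 q6 -0.52
row turn [-0.     -0.0011 -0.0006] shift [-0.1349  1.2936  0.2948]
```

View pics/x3.png

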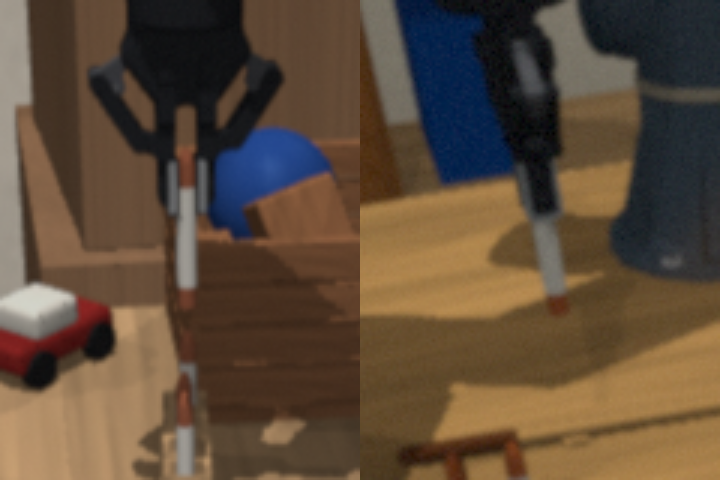

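View pics/w13.png

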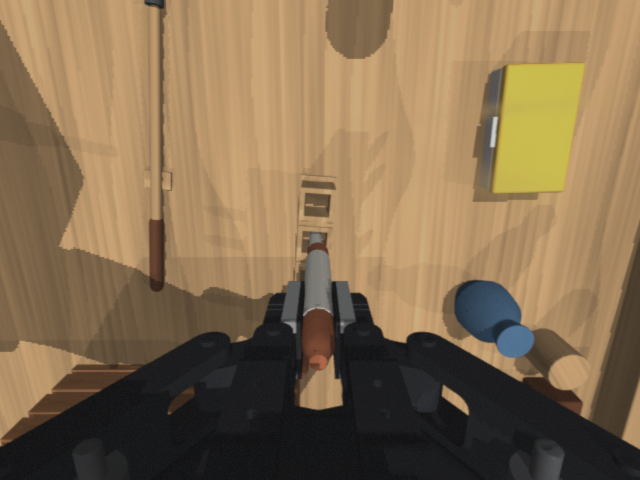

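The crayon is held upright, its lower end about 68 mm below the TCP. Carrying it over the stack; this one goes on the +y side, with a 7° outward lean.

Emit:
send_rows --pt "0 0 0 -0.12 0 0 -1" --pt "0 0 0 -0.12 0.25 0.1 -1" --pt "0 0 0 -0.12 0.5 0.2 -1" --pt "0 0 0 -0.12 0.7 0.29 -1" --pt "0 0 0 -0.12 0.7 0.295 -1" --pt "0 0 0 -0.12 0.7 0.295 -1"

```text
time: 31.3
eef_pos: [0.5828, -0.1081, 0.2972]
tcp_rot: [3.014, 1.569, 3.014]
wrist_force: [0.1, 0.9, 0.2]
gripper_width: 0.0112
```

Emit:
send_rows --pt "0 0 0 0 0.2 0 -1" --pt "0 0 0 0 0.4 0 -1" --pt "0 0 0 0 0.6 0 -1" --pt "0 0 -0.03 0 0.68 0 -1" --pt "0 0 -0.06 0 0.68 0 -1" --pt "0 0 -0.06 0 0.68 0 -1" --pt "0 0 -0.06 0 0.68 0 -1"

```text
time: 32.17
eef_pos: [0.5831, 0.0273, 0.2982]
tcp_rot: [-1.575, 1.452, -1.576]
wrist_force: [0.3, -0.4, -0.6]
gripper_width: 0.0113
```

```bash
cat >> h.py <<'E'
def proj(X,c): q=c[1]@np.asarray(X)+c[2]; return (c[0]@q/q[2])[:2]
def view2(fn,ctr,hw=55,hh=75):
    L=[];out=[]
    for n in('side','scene'):
        i,_,W,c=snap(n,'tmp_%s.png'%n); u,v=proj(ctr,c).astype(int)
        L.append(cv2.resize(i[max(v-hh,0):v+hh,max(u-hw,0):u+hw],(380,520),interpolation=cv2.INTER_CUBIC)); out.append((i,W,c))
    cv2.imwrite('pics/'+fn,np.hstack(L)[:,:,::-1]); return out
E
python3 - <<'E'
from h import *
view2('p1.png',(.583,.012,.22))
p,r,s=pose();R=r.as_matrix();print(p,R[:,0].round(3))
print('bottom',(p+R[:,0]*.068).round(4)); go(.5827,.0285,.19)
E
```

```text
[0.58316513 0.02735863 0.29828524] [-0.    -0.119 -0.993]
bottom [0.5831 0.0193 0.2308]
t=32.3 pos [0.5832 0.0274 0.2983] jaw -0.1 w 0.0119 q6 0.05
row turn [ 0.     -0.0001  0.0596] shift [ 0.5369  0.0701 -0.0022]
```

View pics/p1.png

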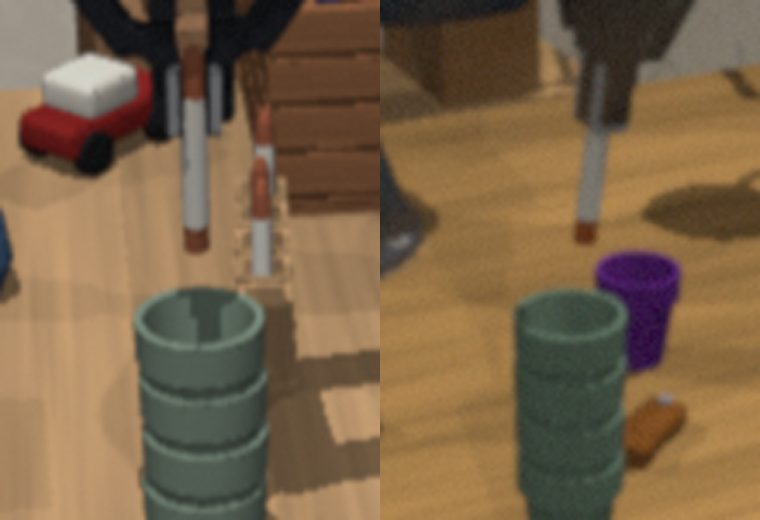

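Emit:
send_rows --pt "0 0 0 0.12 0.015 0 -1" --pt "0 0 0 0.24 0.03 0 -1" --pt "0 0 0 0.34 0.042 0 -1" --pt "0 0 0 0.42 0.052 0 -1" --pt "0 0 0 0.48 0.06 0 -1" --pt "0 0 0 0.52 0.065 0 -1" --pt "0 0 0 0.54 0.068 0 -1" --pt "0 0 0 0.54 0.068 0 -1"

```text
time: 33.28
eef_pos: [0.5833, 0.0288, 0.1897]
tcp_rot: [-1.569, 1.451, -1.569]
wrist_force: [-0.4, -0.8, 0.0]
gripper_width: 0.0117
```

```bash
python3 - <<'E'
from h import *
view2('p2.png',(.583,.012,.2))
p,r,s=pose();R=r.as_matrix();print(p,R[:,0].round(3),s['wrist_force'])
print('bottom',(p+R[:,0]*.068).round(4))
E
```

```text
[0.5834037  0.02883897 0.1899766 ] [ 0.001 -0.12  -0.993] [-0.7759252  -0.26955749  0.21964632]
bottom [0.5835 0.0207 0.1225]
```

View pics/p2.png

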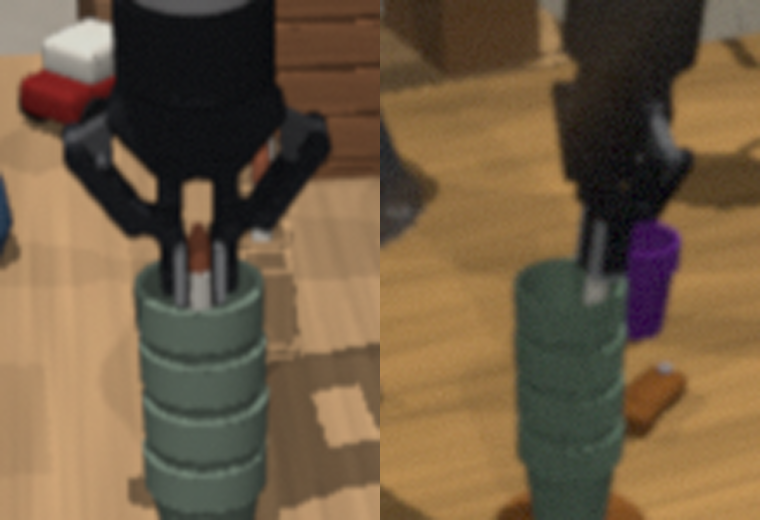

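The crayon is in the mouth. Small opening, then retract along the tool axis.

Emit:
send_rows --pt "0 0 0 0 0 0 -0.5" --pt "0 0 0 0 0 0 -0.4" --pt "0 0 0 0 0 0 -0.4" --pt "0 0 0 -0.1 0 0 -0.4" --pt "0 0 0 -0.3 0 0 -0.4" --pt "0 0 0 -0.5 0 0 -0.4" --pt "0 0 0 -0.6 0 0 -0.3" --pt "0 0 0 -0.6 0 0 -0.3"

```text
time: 34.38
eef_pos: [0.5836, 0.0433, 0.3099]
tcp_rot: [-1.548, 1.451, -1.548]
wrist_force: [0.3, -0.6, -0.8]
gripper_width: 0.03
```

```bash
python3 - <<'E'
from h import *
view2('p3.png',(.583,.012,.2))
go(.5240,-.2915,.28)
E
```

```text
t=34.5 pos [0.5829 0.0431 0.3076] jaw 0.0 w 0.0297 q6 0.08
row turn [ 0.     -0.0006  0.06  ] shift [ 0.3379 -1.6443 -0.2942]
```

View pics/p3.png

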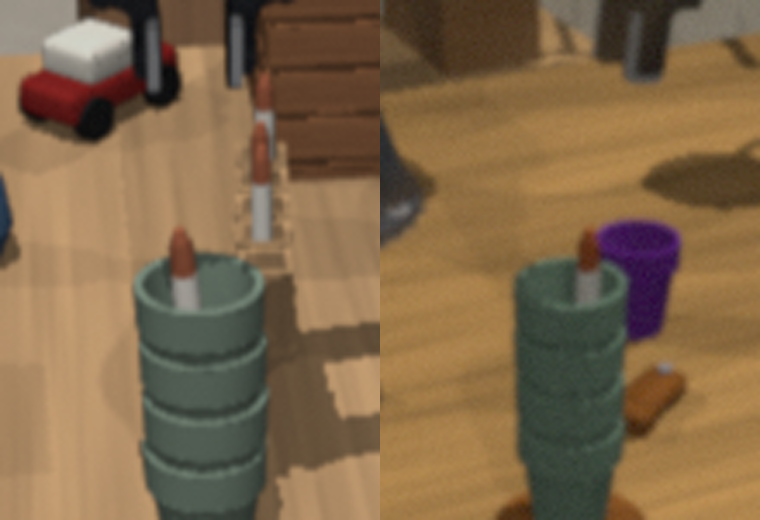

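The first crayon stands in the top tumbler, leaning to +y. Next is the crayon at y≈-0.291.

Emit:
send_rows --pt "0 0 0.02 0.05 -0.2 0 0" --pt "0 0 0.04 0.1 -0.45 -0.1 0" --pt "0 0 0.06 0.13 -0.7 -0.2 0" --pt "0 0 0.06 0.17 -0.9 -0.29 0" --pt "0 0 0.06 0.17 -0.9 -0.29 0" --pt "0 0 0.06 0.17 -0.9 -0.29 0"

```text
time: 35.22
eef_pos: [0.5251, -0.1393, 0.2956]
tcp_rot: [2.653, 1.569, 2.652]
wrist_force: [-0.1, -0.5, 0.5]
gripper_width: 0.0426
```

```bash
python3 - <<'E'
from h import *
go(.5235,-.2915,.15)
E
```

```text
t=35.2 pos [ 0.5251 -0.1393  0.2956] jaw -0.0 w 0.0426 q6 -0.34
row turn [-0.     -0.0006 -0.0003] shift [ 0.7276 -0.7613 -0.0066]
```

Emit:
send_rows --pt "0 0 0 0.1 -0.25 -0.006 0" --pt "0 0 0 0.2 -0.5 -0.006 0" --pt "0 0 0 0.35 -0.76 -0.006 0" --pt "0 0 0 0.6 -0.76 -0.006 0" --pt "0 0 0 0.73 -0.76 -0.006 0" --pt "0 0 0 0.73 -0.76 -0.006 0" --pt "0 0 0 0.73 -0.76 -0.006 0"

```text
time: 36.1
eef_pos: [0.525, -0.2913, 0.1516]
tcp_rot: [-0.555, 1.569, -0.554]
wrist_force: [0.6, -0.3, -0.1]
gripper_width: 0.0429
```

```bash
python3 - <<'E'
from cr import *
im,d,W,c=snap('wrist','w14.png'); 
crayons(im,W,yr=(-.315,-.26)); go(.5235,-.291,.076)
E
```

```text
comp px [313. 257.] 862 z 0.066 0.12
   z0.075 [ 0.5247 -0.2875] xr [0.5187 0.5307] yr [-0.2906 -0.2862] 90
   z0.085 [ 0.5248 -0.2876] xr [0.5185 0.5306] yr [-0.2904 -0.2863] 98
   z0.095 [ 0.5246 -0.2881] xr [0.5182 0.5305] yr [-0.2923 -0.2862] 137
   z0.105 [ 0.5248 -0.2887] xr [0.5187 0.5308] yr [-0.2938 -0.2864] 183
   z0.115 [ 0.5246 -0.2911] xr [0.5199 0.5292] yr [-0.2953 -0.2875] 322
t=36.1 pos [ 0.525  -0.2914  0.1519] jaw 0.1 w 0.0425 q6 -0.59
row turn [-0.      0.001   0.0006] shift [ 0.3797  0.0027 -0.0081]
```

View pics/w14.png

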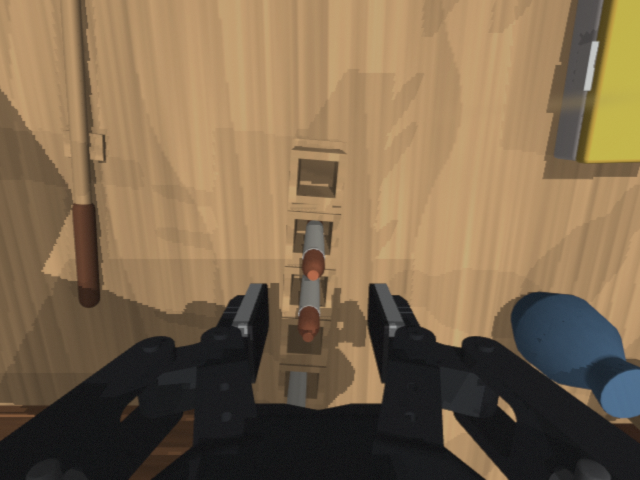

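The crayon is upright at (313,262), centre y≈-0.2925. Grip.

Emit:
send_rows --pt "0 0 0 0.12 -0.005 -0.006 0" --pt "0 0 0 0.24 -0.005 -0.006 0" --pt "0 0 0 0.34 -0.005 -0.006 0" --pt "0 0 0 0.38 -0.005 -0.006 0" --pt "0 0 0 0.38 -0.005 -0.006 0" --pt "0 0 0 0.38 -0.005 -0.006 -0.5" --pt "0 0 0 0.38 -0.005 -0.006 -1" --pt "0 0 0 0.38 -0.005 -0.006 -1"

```text
time: 37.15
eef_pos: [0.5234, -0.293, 0.0755]
tcp_rot: [-0.566, 1.569, -0.566]
wrist_force: [-0.3, 1.4, 6.8]
gripper_width: 0.0112
```

Emit:
send_rows --pt "0 0 0 0 0 0 -1" --pt "0 0 0 0 0 0 -1" --pt "0 0 0 -0.1 0 0 -1" --pt "0 0 0 -0.3 0 0 -1" --pt "0 0 0 -0.6 0 0 -1" --pt "0 0 0 -0.9 0 0 -1" --pt "0 0 0 -1 0 0 -1" --pt "0 0 0 -1 0 0 -1"

```text
time: 38.15
eef_pos: [0.5232, -0.2928, 0.2759]
tcp_rot: [-0.592, 1.568, -0.592]
wrist_force: [0.5, 0.0, -1.1]
gripper_width: 0.0112
```

```bash
python3 - <<'E'
from h import *
im,d,W,c=snap('wrist','w15.png')
go(.5827,-.006,.30)
E
```

```text
t=38.2 pos [ 0.5226 -0.2925  0.2741] jaw -0.0 w 0.0115 q6 -0.59
row turn [-0.  0.  0.] shift [-0.1293  1.4327  0.3003]
```

View pics/w15.png

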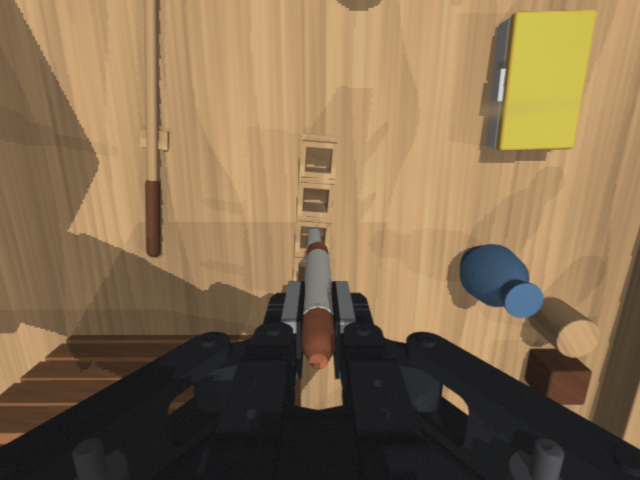

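Held. This one goes on the -y side with the opposite tilt.

Emit:
send_rows --pt "0 0 0 -0.13 0.05 0 -1" --pt "0 0 0 -0.13 0.25 0.1 -1" --pt "0 0 0 -0.13 0.5 0.2 -1" --pt "0 0 0 -0.13 0.75 0.295 -1" --pt "0 0 0 -0.13 0.9 0.3 -1" --pt "0 0 0 -0.13 0.9 0.3 -1"

```text
time: 38.95
eef_pos: [0.5824, -0.1107, 0.2986]
tcp_rot: [2.824, 1.568, 2.826]
wrist_force: [0.1, 0.1, 0.2]
gripper_width: 0.0113
```

Emit:
send_rows --pt "0 0 0.03 0 0.2 0 -1" --pt "0 0 0.06 0 0.4 0 -1" --pt "0 0 0.06 0 0.53 0 -1" --pt "0 0 0.06 0 0.53 0 -1" --pt "0 0 0.06 0 0.53 0 -1"

```text
time: 39.58
eef_pos: [0.5827, -0.0077, 0.2997]
tcp_rot: [1.58, 1.451, 1.579]
wrist_force: [0.5, 0.3, -0.2]
gripper_width: 0.0113
```

```bash
python3 - <<'E'
from h import *
im,d,W,c=snap('wrist','w16.png')
p,r,s=pose();R=r.as_matrix();print(p,R[:,0].round(3))
print('bottom',(p+R[:,0]*.068).round(4)); go(.5827,-.006,.1895)
E
```

```text
[ 0.58272881 -0.00780946  0.29989645] [-0.001  0.119 -0.993]
bottom [5.827e-01 3.000e-04 2.324e-01]
t=39.6 pos [ 0.5827 -0.0078  0.2999] jaw -0.1 w 0.0112 q6 -0.18
row turn [-0.     -0.0004 -0.0599] shift [ 5.491e-01 -5.700e-02  3.000e-04]
```

View pics/w16.png

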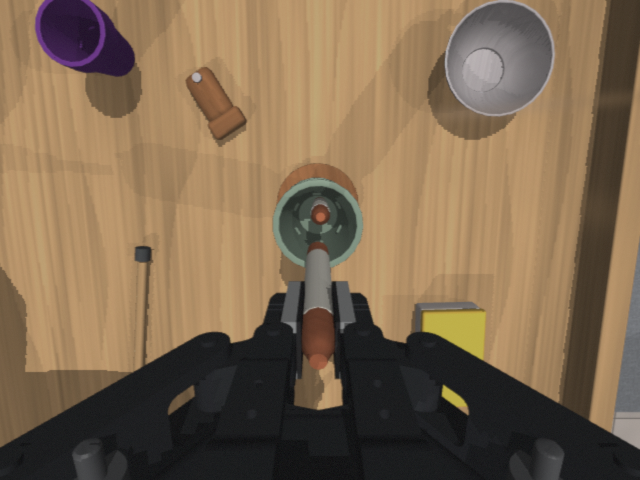

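The first crayon stands at the +y side (320,213); the held one is over the free -y half. Lowering.

Emit:
send_rows --pt "0 0 0 0.12 -0.006 0 -1" --pt "0 0 0 0.24 -0.02 0 -1" --pt "0 0 0 0.34 -0.032 0 -1" --pt "0 0 0 0.42 -0.042 0 -1" --pt "0 0 0 0.48 -0.049 0 -1" --pt "0 0 0 0.53 -0.055 0 -1" --pt "0 0 0 0.55 -0.057 0 -1" --pt "0 0 0 0.55 -0.057 0 -1"

```text
time: 40.62
eef_pos: [0.5829, -0.0048, 0.19]
tcp_rot: [1.57, 1.451, 1.57]
wrist_force: [-0.5, -0.3, 0.4]
gripper_width: 0.0114
```

```bash
python3 - <<'E'
from h import *
view2('p4.png',(.583,.012,.2))
p,r,s=pose();R=r.as_matrix();print(p,R[:,0].round(3),s['wrist_force'])
E
```

```text
[ 0.58304133 -0.00477526  0.1903762 ] [ 0.001  0.12  -0.993] [-0.55282569  0.07688722  0.14232705]
```

View pics/p4.png

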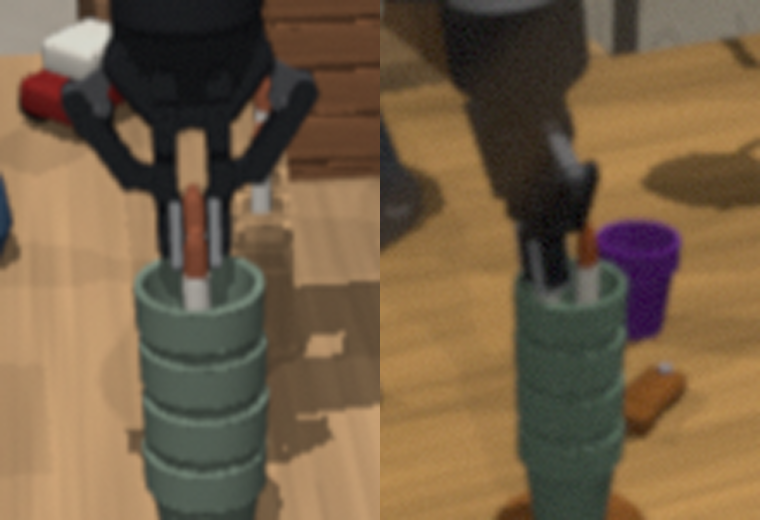

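Emit:
send_rows --pt "0 0 0 0 0 0 -0.5" --pt "0 0 0 0 0 0 -0.4" --pt "0 0 0 0 0 0 -0.4" --pt "0 0 0 -0.1 0 0 -0.4" --pt "0 0 0 -0.3 0 0 -0.4" --pt "0 0 0 -0.5 0 0 -0.4" --pt "0 0 0 -0.6 0 0 -0.3" --pt "0 0 0 -0.6 0 0 -0.3"

```text
time: 41.72
eef_pos: [0.5833, -0.0193, 0.3103]
tcp_rot: [1.548, 1.451, 1.548]
wrist_force: [0.1, -0.9, -0.2]
gripper_width: 0.03
```

```bash
python3 - <<'E'
from h import *
im,d,W,c=snap('wrist','w17.png')
view2('p5.png',(.583,.012,.2))
go(.521,-.3285,.28)
E
```

```text
t=41.9 pos [ 0.5823 -0.019   0.3077] jaw 0.0 w 0.0299 q6 -0.19
row turn [-0.0001 -0.001  -0.0602] shift [-0.0478 -1.5531 -0.3066]
```

View pics/w17.png

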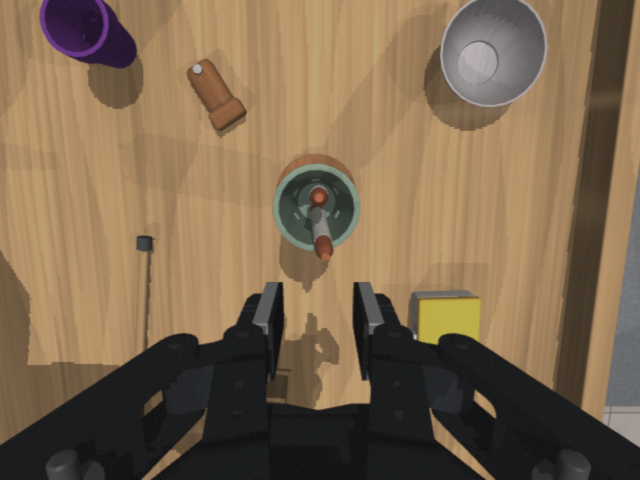

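View pics/p5.png

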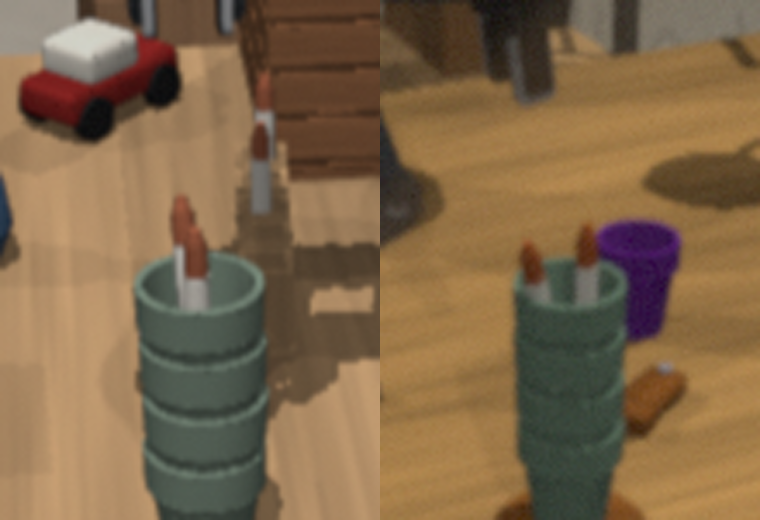

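Both stand well apart. Now the third, at y≈-0.3285.

Emit:
send_rows --pt "0 0 -0.02 -0.01 -0.2 0 0" --pt "0 0 -0.04 -0.02 -0.45 -0.1 0" --pt "0 0 -0.06 -0.03 -0.7 -0.2 0" --pt "0 0 -0.06 -0.03 -0.9 -0.3 0" --pt "0 0 -0.06 -0.03 -0.9 -0.3 0" --pt "0 0 -0.06 -0.03 -0.9 -0.3 0"

```text
time: 42.62
eef_pos: [0.5228, -0.1981, 0.2927]
tcp_rot: [2.454, 1.57, 2.454]
wrist_force: [0.1, -0.2, -0.6]
gripper_width: 0.0426
```

```bash
python3 - <<'E'
from h import *
go(.5208,-.3285,.15)
E
```

```text
t=42.6 pos [ 0.5228 -0.1981  0.2927] jaw -0.0 w 0.0426 q6 -0.45
row turn [-0.     -0.0005 -0.0004] shift [ 0.7132 -0.6526 -0.0092]
```

Emit:
send_rows --pt "0 0 0 0.1 -0.25 -0.006 0" --pt "0 0 0 0.2 -0.5 -0.009 0" --pt "0 0 0 0.35 -0.65 -0.009 0" --pt "0 0 0 0.6 -0.65 -0.009 0" --pt "0 0 0 0.71 -0.65 -0.009 0" --pt "0 0 0 0.71 -0.65 -0.009 0" --pt "0 0 0 0.71 -0.65 -0.009 0"

```text
time: 43.5
eef_pos: [0.5219, -0.3283, 0.1526]
tcp_rot: [-0.599, 1.569, -0.599]
wrist_force: [0.1, -0.5, -0.0]
gripper_width: 0.0428
```

```bash
python3 - <<'E'
from cr import *
im,d,W,c=snap('wrist','w18.png'); 
crayons(im,W,yr=(-.36,-.30)); go(.5205,-.329,.076)
E
```

```text
comp px [313. 257.] 859 z 0.066 0.119
   z0.075 [ 0.5218 -0.3246] xr [0.5156 0.5277] yr [-0.3275 -0.3232] 87
   z0.085 [ 0.5217 -0.3246] xr [0.5158 0.5277] yr [-0.3275 -0.3232] 100
   z0.095 [ 0.5219 -0.3251] xr [0.5156 0.5281] yr [-0.3294 -0.3232] 135
   z0.105 [ 0.5219 -0.3257] xr [0.5157 0.5278] yr [-0.3323 -0.3234] 181
   z0.115 [ 0.5217 -0.3282] xr [0.5169 0.5264] yr [-0.3325 -0.3248] 320
t=43.5 pos [ 0.5219 -0.3285  0.1529] jaw 0.0 w 0.0429 q6 -0.64
row turn [-0.      0.0009  0.0006] shift [ 0.3844 -0.0022 -0.0078]
```

View pics/w18.png

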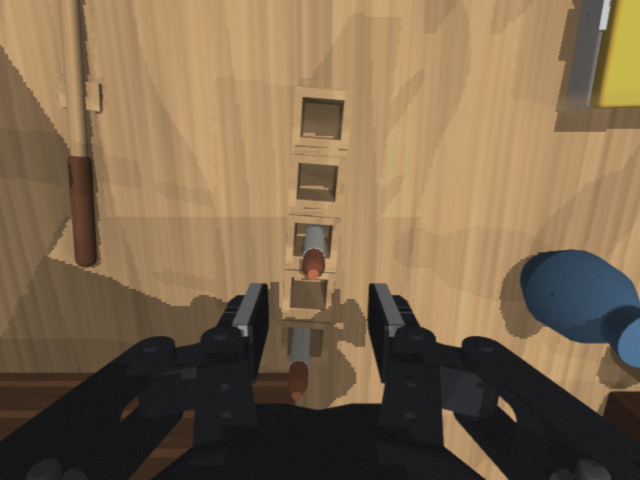

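Emit:
send_rows --pt "0 0 0 0.12 -0.005 -0.006 0" --pt "0 0 0 0.24 -0.005 -0.006 0" --pt "0 0 0 0.34 -0.005 -0.006 0" --pt "0 0 0 0.385 -0.005 -0.006 0" --pt "0 0 0 0.385 -0.005 -0.006 0" --pt "0 0 0 0.385 -0.005 -0.006 -0.5" --pt "0 0 0 0.385 -0.005 -0.006 -1" --pt "0 0 0 0.385 -0.005 -0.006 -1"

```text
time: 44.55
eef_pos: [0.5202, -0.3299, 0.0754]
tcp_rot: [-0.667, 1.569, -0.667]
wrist_force: [-0.7, -0.7, 6.2]
gripper_width: 0.0113
```

Emit:
send_rows --pt "0 0 0 0 0 0 -1" --pt "0 0 0 0 0 0 -1" --pt "0 0 0 -0.1 0 0 -1" --pt "0 0 0 -0.3 0 0 -1" --pt "0 0 0 -0.6 0 0 -1" --pt "0 0 0 -0.9 0 0 -1" --pt "0 0 0 -1 0 0 -1" --pt "0 0 0 -1 0 0 -1"

```text
time: 45.55
eef_pos: [0.5201, -0.3298, 0.277]
tcp_rot: [-0.641, 1.567, -0.641]
wrist_force: [0.2, -0.7, -0.6]
gripper_width: 0.0112
```

Emit:
send_rows --pt "0 0 0 -0.13 0.05 0 -1" --pt "0 0 0 -0.13 0.3 0.1 -1" --pt "0 0 0 -0.13 0.55 0.2 -1" --pt "0 0 0 -0.13 0.8 0.3 -1" --pt "0 0 0 -0.13 1 0.4 -1" --pt "0 0 0 -0.13 1 0.4 -1" --pt "0 0 0 -0.13 1 0.4 -1"

```text
time: 46.42
eef_pos: [0.5993, -0.1298, 0.2995]
tcp_rot: [3.026, 1.569, 3.027]
wrist_force: [0.6, -0.4, -0.0]
gripper_width: 0.0118
```

```bash
python3 - <<'E'
from h import *
im,d,W,c=snap('wrist','w19.png')
go(.600,.0112,.30)
E
```

```text
t=46.5 pos [ 0.5992 -0.1303  0.2997] jaw -0.0 w 0.0113 q6 -0.29
row turn [-0.     -0.0007 -0.0001] shift [-0.0012  0.7074  0.0034]
```

View pics/w19.png

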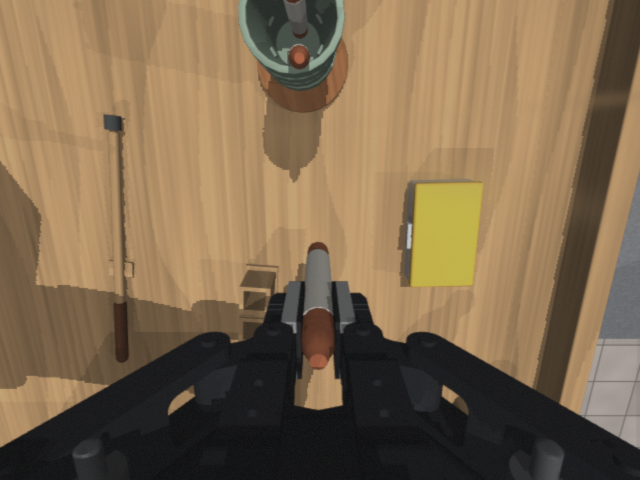

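```bash
cat >> h.py <<'E'
def tips(W,im,ctr=(.583,.0112)):
    m=np.isfinite(W[...,2])&(W[...,2]>.19)&(W[...,2]<.228)&(np.hypot(W[...,0]-ctr[0],W[...,1]-ctr[1])<.045)
    m&=(im[...,0].astype(int)>im[...,2].astype(int)+25)
    n,l,st,c=cv2.connectedComponentsWithStats(m.astype(np.uint8))
    for i in range(1,n):
        if st[i,4]<8: continue
        P=W[l==i]; z=P[:,2].max(); Q=P[P[:,2]>z-.006]; print('  tip px',c[i].round(),'z %.3f'%z,'rel axis mm',((Q[:,:2].mean(0)-ctr)*1e3).round(1),st[i,4])
E
python3 - <<'E'
from h import *
for n in('side','scene'):
    i,d,W,c=snap(n,'q_%s.png'%n);print(n);tips(W,i)
go(.565,.0112,.30)
E
```

```text
side
  tip px [294. 171.] z 0.223 rel axis mm [ 1.5 -7.2] 172
scene
  tip px [344. 195.] z 0.224 rel axis mm [4.  6.7] 72
  tip px [327. 200.] z 0.223 rel axis mm [  7.8 -31.7] 71
t=46.6 pos [ 0.5993 -0.1305  0.3001] jaw -0.1 w 0.0112 q6 -0.29
row turn [-0.     -0.0003 -0.    ] shift [ 7.000e-04  7.084e-01 -1.725e-01]
```

The +y crayon's tip is at about (+4,+7) mm and the -y one leans well out. So I'll put the third on the -x side with the jaw turned to tangential (along y), so the fingers clear the others.

Emit:
send_rows --pt "0.09 0 0 0 0 0 -1" --pt "0.18 0 0 0 0.1 -0.02 -1" --pt "0.27 0 0 0 0.2 -0.05 -1" --pt "0.36 0 0 0 0.3 -0.08 -1" --pt "0.45 0 0 0 0.4 -0.1 -1" --pt "0.54 0 0 0 0.5 -0.13 -1" --pt "0.63 0 0 0 0.6 -0.15 -1" --pt "0.72 0 0 0 0.7 -0.17 -1"

```text
time: 47.58
eef_pos: [0.5655, 0.0102, 0.3004]
tcp_rot: [-0.685, 1.571, -2.133]
wrist_force: [0.6, 0.6, 0.6]
gripper_width: 0.0114
```

```bash
python3 - <<'E'
from h import *
go(.565,.0112,.30,90)
E
```

```text
t=47.6 pos [0.5655 0.0102 0.3004] jaw -82.9 w 0.0114 q6 1.38
row turn [0.0617 0.     0.    ] shift [ 0.0022 -0.0017 -0.0054]
```

Emit:
send_rows --pt "0.06 0 0 0 0 -0.005 -1" --pt "0.062 0 0 0 -0.002 -0.005 -1" --pt "0.062 0 0 0 -0.002 -0.005 -1"

```text
time: 47.95
eef_pos: [0.5652, 0.0108, 0.3004]
tcp_rot: [0.239, 1.571, -1.323]
wrist_force: [0.8, -0.7, 0.2]
gripper_width: 0.0113
```

Emit:
send_rows --pt "0 0 0.06 0 0 0 -1" --pt "0 0 0.06 0 0 0 -1" --pt "0 0 0.06 0 0 0 -1"

```text
time: 48.32
eef_pos: [0.5654, 0.0111, 0.3007]
tcp_rot: [1.57, 1.452, 0.006]
wrist_force: [-0.4, -0.7, -0.1]
gripper_width: 0.0112
```

```bash
python3 - <<'E'
from h import *
p,r,s=pose();R=r.as_matrix();print(p,R.round(3))
print('bottom',(p+R[:,0]*.068).round(4)); go(.5655,.0112,.19)
im,d,W,c=snap('wrist','w20.png'); tips(W,im)
view2('p6.png',(.583,.012,.22))
E
```

```text
[0.56535226 0.01112925 0.30066403] [[ 0.118  0.993  0.007]
 [ 0.001  0.007 -1.   ]
 [-0.993  0.118  0.   ]]
bottom [0.5734 0.0112 0.2331]
t=48.3 pos [0.5654 0.0111 0.3007] jaw -89.6 w 0.0112 q6 1.49
row turn [ 0.      0.0001 -0.0592] shift [ 5.495e-01 -6.470e-02 -4.000e-04]
  tip px [358. 222.] z 0.224 rel axis mm [  8.2 -29. ] 371
  tip px [304. 227.] z 0.225 rel axis mm [3.9 9.3] 309
```

View pics/w20.png

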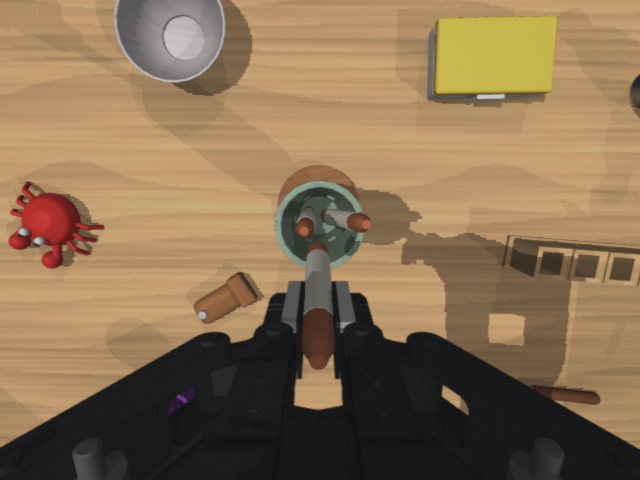

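View pics/p6.png

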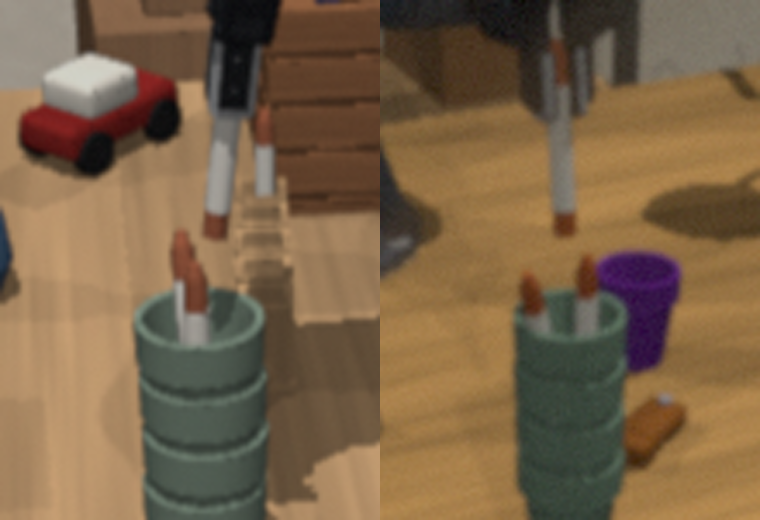

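The -x half is free. Lowering.

Emit:
send_rows --pt "0 0 0 0.12 -0.014 0 -1" --pt "0 0 0 0.24 -0.028 0 -1" --pt "0 0 0 0.34 -0.04 0 -1" --pt "0 0 0 0.42 -0.05 0 -1" --pt "0 0 0 0.48 -0.057 0 -1" --pt "0 0 0 0.53 -0.063 0 -1" --pt "0 0 0 0.55 -0.065 0 -1" --pt "0 0 0 0.55 -0.065 0 -1"

```text
time: 49.48
eef_pos: [0.5656, 0.0114, 0.1897]
tcp_rot: [1.571, 1.451, 0.007]
wrist_force: [-0.3, 0.4, 0.2]
gripper_width: 0.0114
```

```bash
python3 - <<'E'
from h import *
view2('p7.png',(.583,.012,.2))
p,r,s=pose();print(p,s['wrist_force'])
E
```

```text
[0.56576928 0.01137173 0.19014876] [-0.51669967 -0.61911526  0.412313  ]
```

View pics/p7.png

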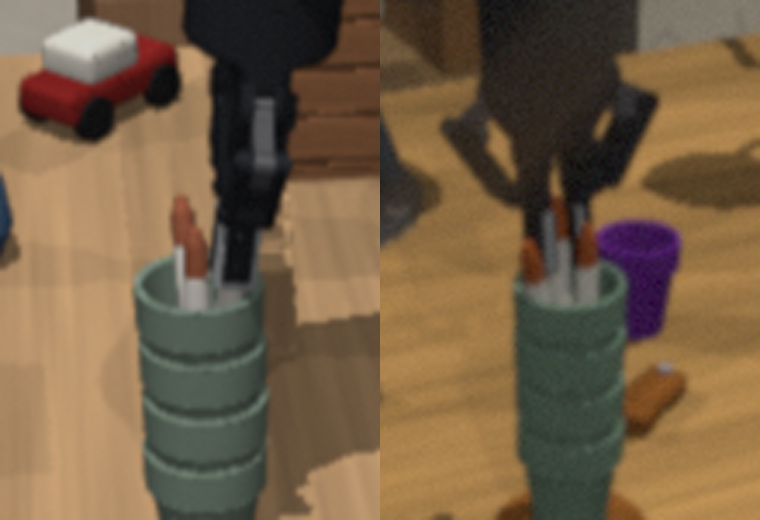

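Emit:
send_rows --pt "0 0 0 0 0 0 -0.6" --pt "0 0 0 0 0 0 -0.5" --pt "0 0 0 0 0 0 -0.5" --pt "0 0 0 -0.1 0 0 -0.5" --pt "0 0 0 -0.3 0 0 -0.5" --pt "0 0 0 -0.5 0 0 -0.4" --pt "0 0 0 -0.6 0 0 -0.3" --pt "0 0 0 -0.6 0 0 -0.3"

```text
time: 50.58
eef_pos: [0.5516, 0.0112, 0.3101]
tcp_rot: [1.569, 1.448, 0.005]
wrist_force: [0.5, -0.3, -1.0]
gripper_width: 0.0301
```

```bash
python3 - <<'E'
from h import *
im,d,W,c=snap('wrist','w21.png'); tips(W,im)
view2('p8.png',(.583,.012,.2))
go(.51,-.20,.30,90)
E
```

```text
tip px [357. 201.] z 0.224 rel axis mm [  8.4 -28.8] 347
  tip px [305. 207.] z 0.224 rel axis mm [3.6 9.2] 268
  tip px [320. 246.] z 0.224 rel axis mm [-26.2  -1.5] 357
t=50.7 pos [0.5508 0.0113 0.3075] jaw -89.6 w 0.0302 q6 1.49
row turn [ 0.0034 -0.0003 -0.0591] shift [ 0.0123 -0.2142  1.0552]
```

View pics/p8.png

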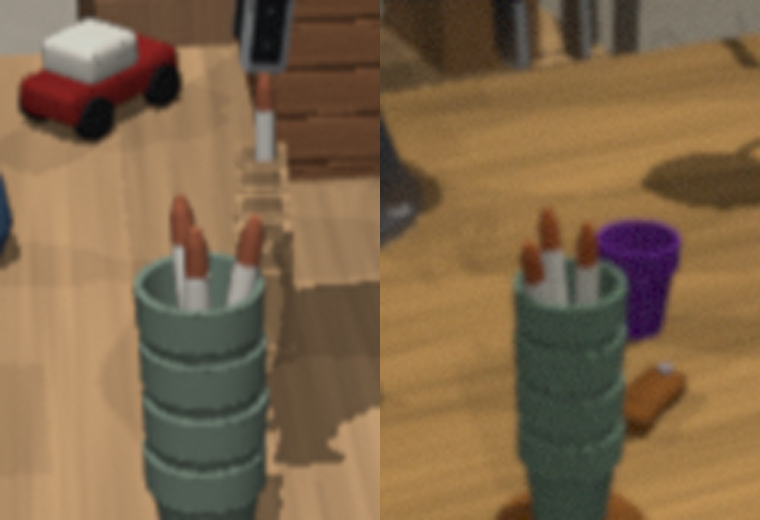

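Three are in. The fourth, near (0.513,-0.41), I'll take with the jaw along y; its neighbouring compartments are empty.

Emit:
send_rows --pt "0 0 -0.02 0 -0.03 0.2 0" --pt "0 0 -0.04 0 -0.08 0.45 0" --pt "0 0 -0.06 0 -0.13 0.7 0" --pt "0 0 -0.06 0 -0.19 1 0" --pt "0 0 -0.06 0 -0.19 1 0" --pt "0 0 -0.06 0 -0.19 1 0"

```text
time: 51.48
eef_pos: [0.5146, -0.1886, 0.3033]
tcp_rot: [-2.211, 1.569, 2.507]
wrist_force: [-1.1, 0.6, 0.8]
gripper_width: 0.0427
```

Emit:
send_rows --pt "0 0 0 0 0 0.25 0" --pt "0 0 0 0 0 0.5 0" --pt "0 0 0 0.1 0 0.8 0" --pt "0 0 0 0.3 0 0.98 0" --pt "0 0 0 0.4 0 0.98 0" --pt "0 0 0 0.4 0 0.98 0"

```text
time: 52.22
eef_pos: [0.5163, -0.3833, 0.2223]
tcp_rot: [-2.35, 1.567, 2.37]
wrist_force: [-0.3, 0.1, -0.1]
gripper_width: 0.0428
```

```bash
python3 - <<'E'
from cr import *
im,d,W,c=snap('wrist','w22.png'); 
crayons(im,W,yr=(-.45,-.37)); go(.513,-.41,.15,90)
E
```

```text
comp px [348. 233.] 451 z 0.066 0.12
   z0.075 [ 0.517  -0.4054] xr [0.5125 0.5185] yr [-0.4115 -0.4001] 46
   z0.085 [ 0.5167 -0.4046] xr [0.5126 0.5185] yr [-0.411  -0.3999] 50
   z0.095 [ 0.5164 -0.4056] xr [0.512  0.5183] yr [-0.412  -0.4003] 66
   z0.105 [ 0.5153 -0.4054] xr [0.5073 0.5181] yr [-0.4122 -0.4004] 92
   z0.115 [ 0.5132 -0.4061] xr [0.5087 0.5171] yr [-0.4111 -0.4016] 177
t=52.3 pos [ 0.5167 -0.3837  0.2241] jaw -89.5 w 0.0428 q6 0.85
row turn [ 0.0042 -0.0004  0.0004] shift [ 0.3703 -0.0195  0.1319]
```

View pics/w22.png

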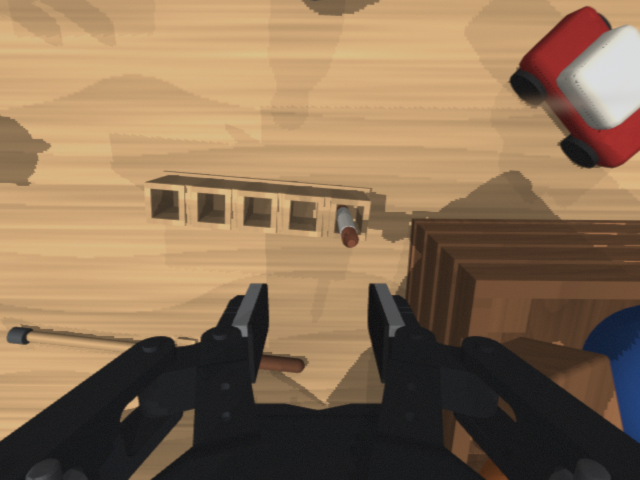

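The last crayon is upright at (348,235), centre about (0.512,-0.405). The crate face at y≈-0.478 leaves about 20 mm beside the gripper. Approach with a narrower opening.

Emit:
send_rows --pt "0.004 0 0 0.1 -0.02 0.05 -0.2" --pt "0.004 0 0 0.2 -0.02 0.107 -0.2" --pt "0.004 0 0 0.3 -0.02 0.107 -0.2" --pt "0.004 0 0 0.37 -0.02 0.107 -0.2" --pt "0.004 0 0 0.37 -0.02 0.107 -0.2"

```text
time: 52.9
eef_pos: [0.5118, -0.4062, 0.1488]
tcp_rot: [-2.317, 1.569, 2.394]
wrist_force: [0.9, -0.3, 0.8]
gripper_width: 0.0342
```

```bash
python3 - <<'E'
from cr import *
im,d,W,c=snap('wrist','w23.png'); 
crayons(im,W,yr=(-.45,-.37)); go(.512,-.405,.076,90)
E
```

```text
comp px [319. 260.] 891 z 0.066 0.12
   z0.075 [ 0.517  -0.4067] xr [0.5138 0.5186] yr [-0.413  -0.4005] 95
   z0.085 [ 0.5172 -0.4065] xr [0.5143 0.5185] yr [-0.4126 -0.4007] 106
   z0.095 [ 0.5165 -0.4067] xr [0.5126 0.5182] yr [-0.413  -0.4003] 141
   z0.105 [ 0.5159 -0.4067] xr [0.5089 0.5181] yr [-0.4127 -0.4007] 182
   z0.115 [ 0.5136 -0.4066] xr [0.5095 0.5172] yr [-0.4115 -0.4018] 332
t=53.0 pos [ 0.5122 -0.4064  0.15  ] jaw -90.1 w 0.0341 q6 0.83
row turn [-0.0006 -0.0002  0.0002] shift [ 0.3698 -0.0009 -0.007 ]
```

View pics/w23.png

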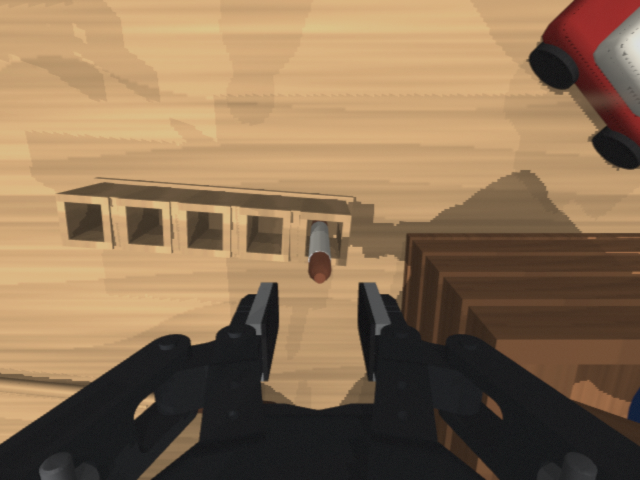

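Check gripper clearance to the crate numerically before descending.

```bash
python3 - <<'E'
from h import *
im,d,W,c=snap('wrist','w24.png'); p,_,_=pose()
dark=(im.max(-1)<75)&np.isfinite(W[...,2])&(d<.28)&(np.arange(480)[:,None]>280)
P=W[dark]-p
for z in np.arange(-.01,.2,.02):
    Q=P[(P[:,2]>z)&(P[:,2]<z+.02)&(abs(P[:,1])<.09)&(abs(P[:,0])<.08)]
    if len(Q)>10: print(round(z,2),len(Q),'y',Q[:,1].min().round(3),Q[:,1].max().round(3),'x',Q[:,0].min().round(3),Q[:,0].max().round(3))
m=np.isfinite(W[...,2])&(W[...,2]>.03)&(W[...,1]<-.46)&(W[...,0]<.56)&~dark
Q=W[m]; print('crate y max',np.percentile(Q[:,1],99.5),'x max',np.percentile(Q[:,0],99.5),'zmax',np.percentile(Q[:,2],99))
E
```

```text
-0.01 951 y -0.09 0.03 x -0.08 0.014
0.01 1674 y -0.084 0.031 x -0.041 0.014
0.03 3685 y -0.049 0.049 x -0.01 0.016
0.05 17390 y -0.057 0.058 x -0.011 0.02
0.07 33995 y -0.064 0.063 x -0.011 0.021
0.09 9680 y -0.059 0.059 x 0.011 0.024
crate y max -0.47951131653595347 x max 0.5030730860769435 zmax 0.16120413641649725
```

The elbows reach ±64 mm, leaving about 9 mm to the crate. Acceptable; descending.

Emit:
send_rows --pt "0 0 0 0.1 0 -0.006 -0.35" --pt "0 0 0 0.2 0 -0.006 -0.35" --pt "0 0 0 0.3 0 -0.006 -0.35" --pt "0 0 0 0.37 0 -0.006 -0.35" --pt "0 0 0 0.37 0 -0.006 -0.35" --pt "0 0 0 0.37 0 -0.006 -0.7" --pt "0 0 0 0.37 0 -0.006 -1" --pt "0 0 0 0.37 0 -0.006 -1"

```text
time: 54.0
eef_pos: [0.5125, -0.4054, 0.0769]
tcp_rot: [0.844, 1.57, -0.728]
wrist_force: [-0.6, -0.5, 1.5]
gripper_width: 0.0112
```

Emit:
send_rows --pt "0 0 0 0 0 0 -1" --pt "0 0 0 0 0 0 -1" --pt "0 0 0 -0.1 0 0 -1" --pt "0 0 0 -0.3 0 0 -1" --pt "0 0 0 -0.6 0 0 -1" --pt "0 0 0 -0.9 0 0 -1" --pt "0 0 0 -1 0 0 -1" --pt "0 0 0 -1 0 0 -1"

```text
time: 55.0
eef_pos: [0.5125, -0.4054, 0.2787]
tcp_rot: [0.819, 1.567, -0.753]
wrist_force: [-0.2, -0.2, -0.5]
gripper_width: 0.0117
```

```bash
python3 - <<'E'
from h import *
im,d,W,c=snap('wrist','w25.png')
go(.6025,.0112,.30,90)
E
```

```text
t=55.0 pos [ 0.5121 -0.405   0.2767] jaw -90.1 w 0.0115 q6 0.83
row turn [-0.0006  0.0002 -0.0002] shift [-0.1172  0.4495 -2.0817]
```

View pics/w25.png

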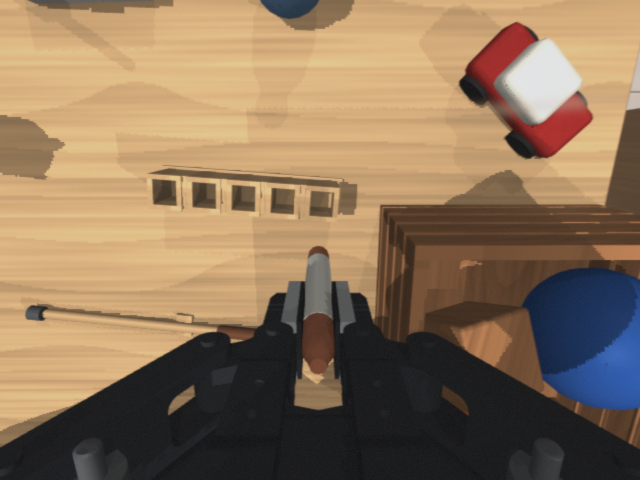

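Held; all five compartments are now empty. Carrying to the +x side of the stack.

Emit:
send_rows --pt "0 0 0 -0.12 0.05 -0.2 -1" --pt "0 0 0 -0.12 0.15 -0.45 -1" --pt "0 0 0 -0.12 0.25 -0.7 -1" --pt "0 0 0 -0.12 0.4 -0.95 -1" --pt "0 0 0 -0.12 0.45 -1 -1" --pt "0 0 0 -0.12 0.45 -1 -1"

```text
time: 55.8
eef_pos: [0.6024, -0.205, 0.2989]
tcp_rot: [-1.853, 1.569, 2.859]
wrist_force: [-0.0, -0.2, -0.3]
gripper_width: 0.0111
```

Emit:
send_rows --pt "0 0 0 0 0 -0.25 -1" --pt "0 0 0 0 0 -0.5 -1" --pt "0 0 0 0 0 -0.75 -1" --pt "0 0 -0.03 0 0 -0.98 -1" --pt "0 0 -0.065 0 0 -1 -1" --pt "0 0 -0.065 0 0 -1 -1" --pt "0 0 -0.065 0 0 -1 -1"

```text
time: 56.68
eef_pos: [0.6026, -0.0067, 0.2999]
tcp_rot: [-1.57, 1.441, 3.139]
wrist_force: [0.3, -1.2, 0.2]
gripper_width: 0.0116
```

```bash
python3 - <<'E'
from h import *
p,r,s=pose();R=r.as_matrix();print(p,R[:,0].round(3))
print('bottom rel',((p+R[:,0]*.068)-[.583,.0112,0]).round(4)); go(.602,.0112,.3,90); go(.602,.0112,.193)
im,d,W,c=snap('wrist','w26.png'); tips(W,im)
view2('p9.png',(.583,.012,.22))
E
```

```text
[ 0.60255197 -0.00674906  0.29988539] [-0.129  0.    -0.992]
bottom rel [ 0.0108 -0.0179  0.2325]
t=56.7 pos [ 0.6026 -0.0067  0.2999] jaw -90.2 w 0.0116 q6 1.49
row turn [-0.0014 -0.      0.0647] shift [-0.0002 -0.0031 -0.0897]
t=56.7 pos [ 0.6026 -0.0067  0.2999] jaw -90.2 w 0.0116 q6 1.49
row turn [-0.      0.      0.0647] shift [ 0.5303  0.0659 -0.0898]
  tip px [332. 241.] z 0.223 rel axis mm [  9.6 -29.3] 408
  tip px [279. 247.] z 0.225 rel axis mm [4.5 9. ] 430
  tip px [295. 275.] z 0.214 rel axis mm [-20.3  -0.8] 216
```

View pics/w26.png

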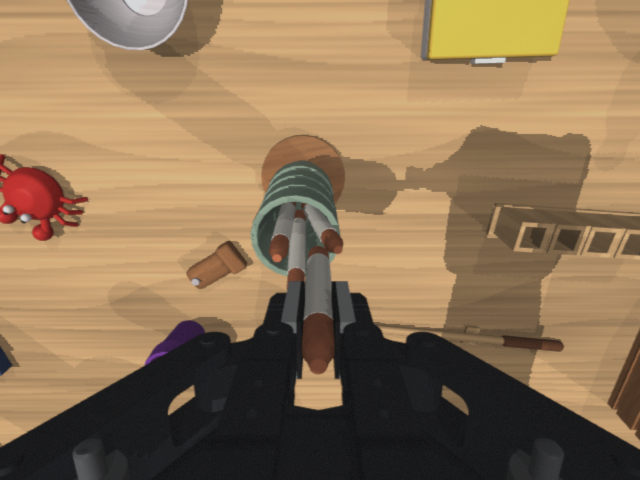

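View pics/p9.png

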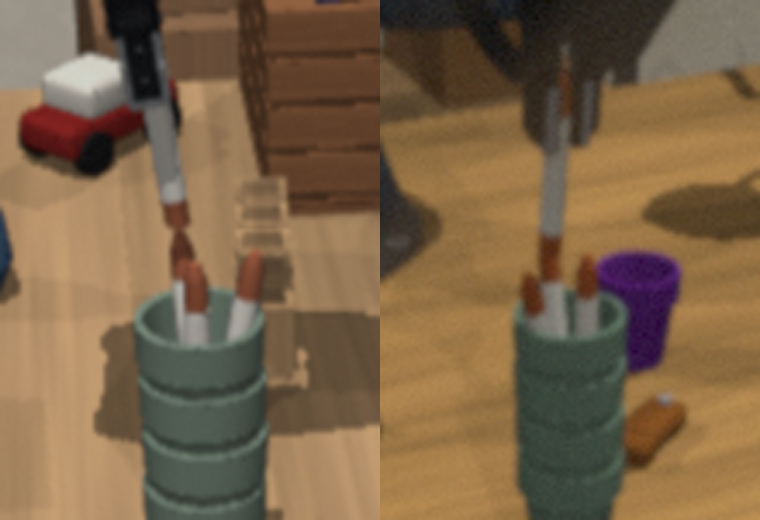

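Shift 16 mm to +y first, then go down.

Emit:
send_rows --pt "0 0 0 0 0 -0.08 -1" --pt "0 0 0 0.12 0.015 -0.082 -1" --pt "0 0 0 0.22 0.028 -0.082 -1" --pt "0 0 0 0.3 0.038 -0.082 -1" --pt "0 0 0 0.36 0.046 -0.082 -1" --pt "0 0 0 0.4 0.051 -0.082 -1" --pt "0 0 0 0.4 0.051 -0.082 -1"

```text
time: 57.7
eef_pos: [0.6025, 0.0112, 0.2193]
tcp_rot: [-1.571, 1.44, 3.14]
wrist_force: [0.7, -0.1, -0.3]
gripper_width: 0.011
```

```bash
python3 - <<'E'
from h import *
view2('p10.png',(.583,.012,.2))
p,r,s=pose();R=r.as_matrix();print(p,s['wrist_force'],'bottom rel',((p+R[:,0]*.068)-[.583,.0112,0]).round(4))
E
```

```text
[0.60275503 0.01107801 0.22012232] [1.10362539 0.24195423 0.09375863] bottom rel [ 1.100e-02 -1.000e-04  1.527e-01]
```

View pics/p10.png

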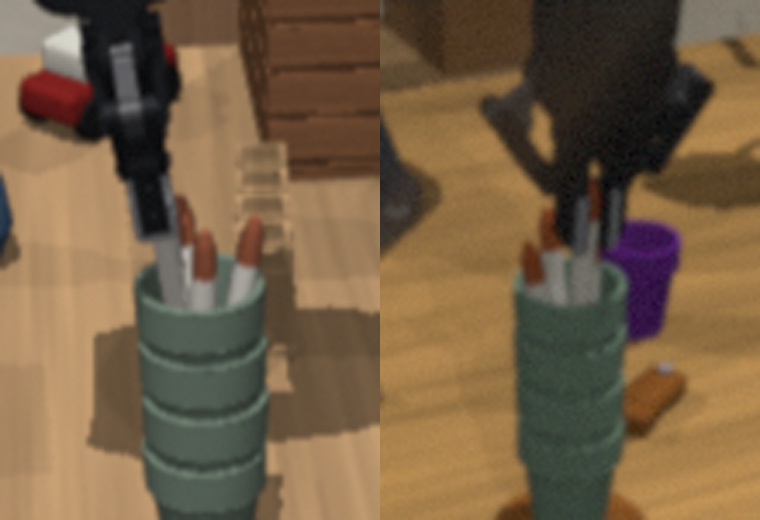

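Entering the mouth with force under 1 N. Continuing slowly.

Emit:
send_rows --pt "0 0 0 0.03 0.004 0.005 -1" --pt "0 0 0 0.06 0.008 0.005 -1" --pt "0 0 0 0.075 0.01 0.005 -1" --pt "0 0 0 0.075 0.01 0.005 -1"

```text
time: 58.3
eef_pos: [0.6025, 0.0101, 0.2042]
tcp_rot: [-1.571, 1.44, 3.14]
wrist_force: [-0.4, 0.3, -0.0]
gripper_width: 0.0114
```

Emit:
send_rows --pt "0 0 0 0.03 0.004 0 -1" --pt "0 0 0 0.05 0.006 0 -1" --pt "0 0 0 0.06 0.008 0 -1" --pt "0 0 0 0.06 0.008 0 -1"

```text
time: 58.8
eef_pos: [0.6025, 0.0101, 0.1922]
tcp_rot: [-1.571, 1.441, 3.14]
wrist_force: [-0.1, 0.2, -0.2]
gripper_width: 0.011
```

```bash
python3 - <<'E'
from h import *
view2('p11.png',(.583,.012,.2))
p,r,s=pose();print(p,s['wrist_force'])
E
```

```text
[0.6026249  0.01010052 0.1924808 ] [ 0.38387558  0.05259836 -1.20537565]
```

View pics/p11.png

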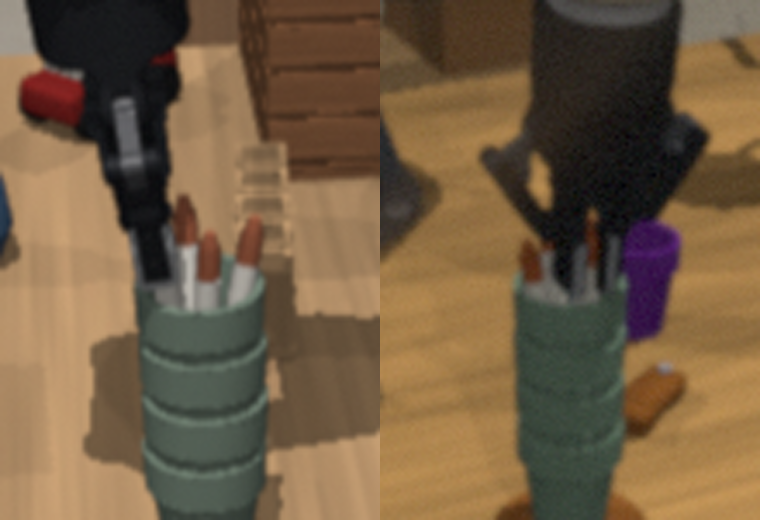

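No significant force. Small opening, then retract.

Emit:
send_rows --pt "0 0 0 0 0 0 -0.6" --pt "0 0 0 0 0 0 -0.5" --pt "0 0 0 0 0 0 -0.5" --pt "0 0 0 -0.1 0 0 -0.5" --pt "0 0 0 -0.25 0 0 -0.5" --pt "0 0 0 -0.45 0 0 -0.5" --pt "0 0 0 -0.65 0 0 -0.4" --pt "0 0 0 -0.65 0 0 -0.4"

```text
time: 59.9
eef_pos: [0.6205, 0.0101, 0.3244]
tcp_rot: [-1.568, 1.446, -3.14]
wrist_force: [0.3, -0.3, -0.0]
gripper_width: 0.0253
```

```bash
python3 - <<'E'
from h import *
im,d,W,c=snap('wrist','w27.png'); tips(W,im)
o=view2('p12.png',(.583,.012,.2))
for i,Wx,cc in o: print([ (t[2],t[3]) for t in tumblers(i,Wx)]); print(rimfit(Wx,i,.188,(.582,.012))); tips(Wx,i)
E
```

```text
tip px [313. 226.] z 0.224 rel axis mm [30.8  3.2] 271
  tip px [352. 251.] z 0.224 rel axis mm [  8.6 -29. ] 343
  tip px [305. 257.] z 0.225 rel axis mm [3.8 9.2] 321
  tip px [318. 287.] z 0.224 rel axis mm [-25.5  -1.7] 393
[(np.float64(0.1875), array([0.5809, 0.0127, 0.0308]))]
(array([0.5809, 0.0123]), 95, array([0.028 , 0.031 , 0.0337]), np.float64(0.1865))
  tip px [294. 171.] z 0.224 rel axis mm [ 2.2 -3.3] 167
  tip px [312. 172.] z 0.225 rel axis mm [-31.    0.4] 95
  tip px [282. 175.] z 0.222 rel axis mm [25.3  5.3] 94
[(np.float64(0.1883), array([0.5859, 0.0078, 0.0304]))]
(array([0.5845, 0.0078]), 58, array([0.0286, 0.0314, 0.0336]), np.float64(0.1871))
  tip px [330. 195.] z 0.224 rel axis mm [ -8.9 -17.9] 146
  tip px [345. 198.] z 0.223 rel axis mm [18.   4.3] 115
```

View pics/p12.png

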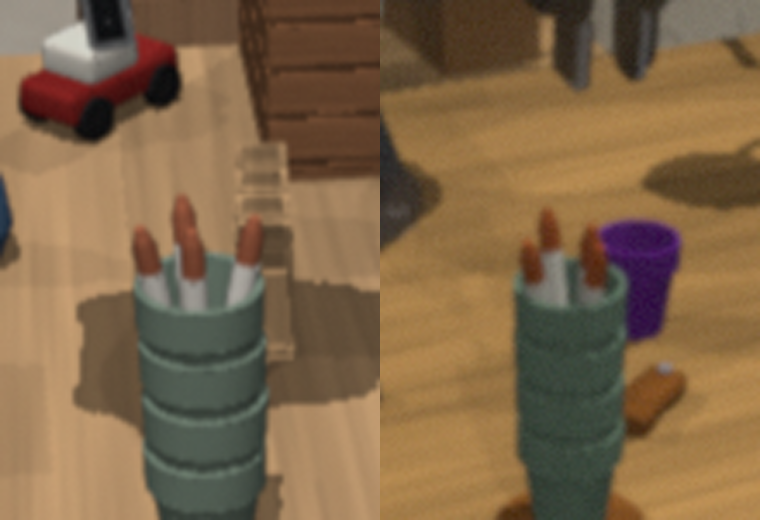

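View pics/w27.png

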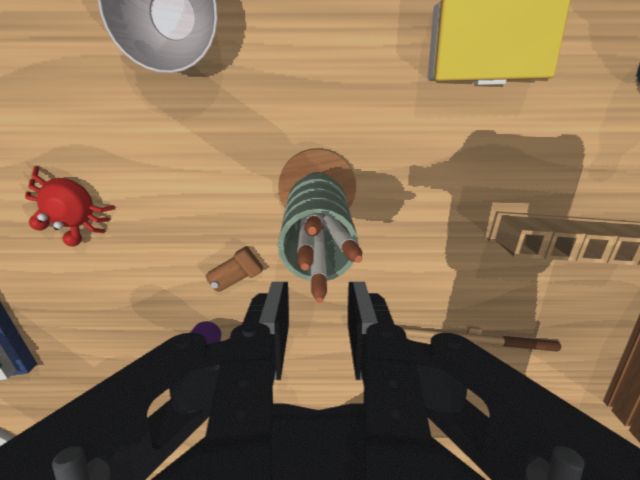

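All four crayons stand in the top tumbler, tips at 0.224 as expected. Backing off, then a final check at rest.

Emit:
send_rows --pt "0 0 0 -0.1 0 0.1 -0.4" --pt "0 0 0 -0.2 0 0.3 -0.4" --pt "0 0 0 -0.2 0 0.6 -0.4" --pt "0 0 0 -0.2 0 0.6 -0.4" --pt "0 0 0 -0.2 0 0.6 -0.4" --pt "0 0 0 -0.2 0 0.6 -0.4" --pt "0 0 0 -0.2 0 0.6 -0.4"

```text
time: 60.92
eef_pos: [0.6245, -0.109, 0.3609]
tcp_rot: [-1.572, 1.441, 3.141]
wrist_force: [0.3, 0.7, -0.2]
gripper_width: 0.0259
```

```bash
python3 - <<'E'
from h import *
for n in('side','scene'):
    i,d,W,c=snap(n,'f_%s.png'%n); print(n,[(t[2],t[3]) for t in tumblers(i,W)]);tips(W,i)
    z=np.load(n+'0.npz'); 
i1=cv2.imread('pics/f_side.png');i2=cv2.imread('pics/side0.png')
cv2.imwrite('pics/f.png',np.hstack([cv2.resize(i2,(400,300)),cv2.resize(i1,(400,300))]))
E
```

```text
side [(np.float64(0.1875), array([0.5808, 0.0127, 0.031 ]))]
  tip px [295. 171.] z 0.223 rel axis mm [ 1.3 -6.6] 171
  tip px [312. 172.] z 0.223 rel axis mm [-30.9  -1. ] 94
  tip px [282. 175.] z 0.224 rel axis mm [25.7  4.8] 93
scene [(np.float64(0.188), array([0.5852, 0.0076, 0.0309]))]
  tip px [330. 195.] z 0.223 rel axis mm [-10.8 -16.7] 147
  tip px [345. 198.] z 0.224 rel axis mm [17.1  2.9] 128
```

View pics/f.png

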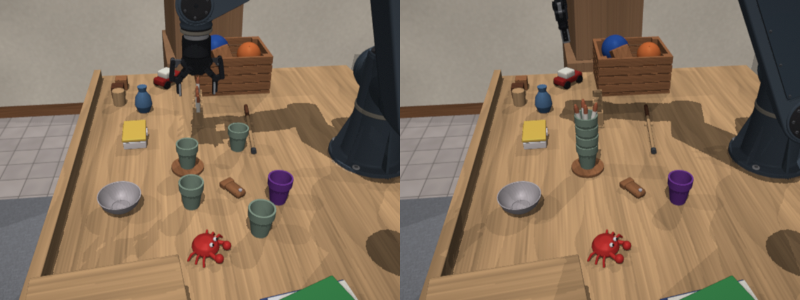

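Everything is at rest, the bystanders are unchanged, and the arm is clear. Handing in.

```bash
python3 -c "
from h import *
print(arm.job_done())"
```

```text
the job is handed in; nothing more can be done
None
```

I nested all three loose tumblers in the one on the coaster and stood all four crayons from the caddy in the top tumbler. I handed the job in at about 61 s. No verdict is reported at hand-in.

- **Tumblers:** Each was lowered in 0.6–2 mm steps near the end and released at about 2–5 N of contact. The third had been knocked about 25 mm aside, so I found it again before gripping it. The first met a side force of about 5 N in x, which a small shift removed. The rim read 0.124, 0.156 and 0.188 m after each one, so the spacing is 32 mm and nothing has jammed. The wrist camera put each rim within 1–2 mm of the base's axis. The side and scene views disagree with each other by about 5 mm, because each one's fit leans towards the side that camera sees.
- **Crayons:** All four tips are at about 0.224 m, so they stand on the floor of the top tumbler, and all five caddy compartments are empty. In the last side and scene pictures some tips merged into one blob. The count of four comes from the wrist view just before, which showed each one separately.
- **Other things:** By eye, comparing the first and last side pictures, no bystander had moved, and neither had the purple look-alike. I did not measure this.

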